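Put a brass mass away in its case and close the lid on its folding stay

ROBOT

A 6-joint arm with a two-finger parallel gripper is mounted at the origin on a cart in front of the work surface, level with it; the furniture and walls round the work are solid. World frame = base frame: x ahead of the robot, y to its left, z up, the work surface at z = 0. Lengths are in mm, angles in rad, forces in N, time in s.
With the tool pointing down it reaches from about 350 to 850 mm from the base axis. Payload 8.1 kg.
Tool frame: the origin (TCP) lies at the very end of the fingers, on their centre line; the grasp point (between the pads) lies 19 mm behind it (grip_point_offset is the z of the grasp point in the tool frame, in mm); z points along the fingers, y is the line along which they close (so a half turn about z gives the same grasp; the last joint's range is limited). The gripper opens to 93 mm and grips with 3 to 60 N. Pads are 15 mm wide; open, the fingers measure 128 mm over their backs; the gripper's body (75 mm by 188 mm) begins 65 mm behind the grasp point.
Start: joints at [1.151, 0.13, 1.488, -0, 1.523, -0.085], TCP at [197.127, 566.698, 218.635] pointing down, gripper open.
Joint ranges: [-2.96, 2.96], [-0.89, 2.26], [0.02, 2.5], [-1.34, 4.48], [0, 2.73], [-2.66, 2.66]. Speed limits (rad/s): [2.39, 2.39, 2.79, 3.14, 3.14, 3.14].

INTERFACE

Orientations are given as a 3x3 rotation matrix whose columns are the frame's x, y, z axes.
In Python, from cell import * gives the robot as it stands.
- The arm moves only by the shell command python3 -m jog 'ROWS' [FORCE]. ROWS is JSON, one flat list of numbers, 7 for each row, row after row: the opening, from 0 (shut) to 1 (fully open), then the shift along the tool's x, y, z in mm, then the turn, a rotation vector about the tool's x, y, z in degrees. A call has 1 to 5 rows; each row shifts and turns the commanded pose from where the row before left it, along the tool's axes as they then stand; what a row does not reach is not made up. A row lasts 1/10 s, in which the tool goes at most 50 mm and 8.59 degrees, less where a joint would pass 70% of its speed; a pose out of reach is approached as far as the arm can. A call is refused whole if a number of a shift passes 50 or a number of a turn 8.59, either way. A call with a gripper value outside its range is refused whole. The fingers move at their own pace and stop on an object; FORCE is the grip in N (left out, the last holds). Time passes only in rows, so rows that do not move let the fingers close. It gives the time, the measured TCP pose, the force, the opening and the grip force at its end, in the units of the state.
- get_state(): the state, without advancing time (a new reading comes with each control period).
- camera(name): name is "scene" or "top" or "wrist"; returns a dict with "image" (420x560x3 uint8, blue, green, red), "intrinsics" (3x3 intrinsics, pixels), "position" and "rotation" of the camera in the world. Camera axes: x right, y down, z forward; pixel columns grow to the right and rows downward; lengths in mm; the calibration is good to about 2 mm. A picture is of the moment at which its call begins. There is no depth.
- hand_in(): hands the job in; it is judged then, once.
The state is a dict: "clock": time; "qpos": joint angles; "dq": joint speeds; "effort": joint torques, N m; "tool_pos": TCP position; "ee_rot": TCP orientation; "force": force on the tool from outside, world axes, zero at the start; "torque": the same for the moment, N m; "gripper_width": opening from 0.0 (shut) to 1.0 (fully open); "grasp_force": force on a finger pad.
Only numpy, scipy, OpenCV 4.12 (cv2) and the standard library are available. Lean on these libraries where they do the work, as an engineer would, in place of code of your own. Each camera call takes 0.05 s, during which the arm holds its last target. There are 200 camera calls.

TASK

Put the larger brass mass, left standing on the bench, away in its pocket in the wooden mass case: raise the lid until its folding side stay locks and holds it up, and seat the mass in the empty large pocket. Then unlock the stay by easing its knee forward through straight, which lifts the lid a little, so that the knee stands clearly folded with the lid still up, and lower the lid gently until it is fully shut. Never force the lid against the stay, whose thin foot bracket bends easily, and leave the other things where they are.

Things in the scene. Friction and masses are not known exactly. Their poses are not given: they have to be found in the camera images.
- mass_case: wooden case, fixed, 170 deep (its x) x 150 wide (y) x 55 high without the lid, walls 8. Origin: centre of the underside; x points to the hinged far side, y to its left, z up. Lid hinge line along y at x=85, z=55. Inside, a wooden block (top at z=21) has two round pockets. The stay is outside the right-hand wall (y=-75); its foot pivot is at z=36, x=0 give or take 3.5, as it was screwed on.
- case_lid (a joint): lid angle, rad: 0 shut, grows as it opens. Lid 170x150x16, 0.3 kg. Tight hinges (0.12 N m friction): let go above about 1.2 it stays, lower it drops. The stay stops it between 1.29 and 1.48, varying with where the stay was screwed on: feel for it.
- stay_knee (a joint): knee of the folding stay, rad: about 0 with the lid shut (links folded), 2.72 with both links in line (lid highest), 2.90 at its stop, over centre: locked. At the stop the lid cannot come down (it sits 0.01 rad below its highest). Unheld at full lift, the heavy knee sags to the stop by itself; the hand must feel the lid come up firm. It breaks at about 1 N; fold it past 2.4, or it may sag back.
- stay_foot (a joint): bend, rad, of the thin springy metal tab (15 long) that carries the stay's foot pivot: 0 unloaded, negative when the foot is pulled up, positive when pushed down. Each 0.01 is about 2.4 N at the lid's knob against the straight or locked stay. Beyond 0.05 (about 12 N at the knob) it is bent for good.
- lid_knob (a point): centre of the brass ball knob, 22 diameter, on a 9 thick neck on the lid. Shut, it is 28 above the lid's top face, 145 ahead (-x of the case) of the hinge line, 44 above it, mid width; it swings with the lid about the hinge line.
- knee_knob (a point): middle of the brass thumb knob on the stay's knee, a cylinder 15 diameter, 22 long along the case's y, its middle 24 out from the right-hand wall. Links are 64.5 long each and 11 wide, 4 to 8 out from the wall; the knee swings about the foot pivot. With the lid locked it is behind and above the foot; it folds forward (-x of the case) and up. Hook it from behind, do not clamp it.
- brass_mass_1: the larger knobbed brass mass: round body about 38 diameter with a small knob on top, 34 high in all, 0.1 kg, standing loose on the bench. Origin: centre of the underside, z up.
- large_pocket (a point): centre of the floor of the empty large pocket, 44 diameter, 10 deep, in the case's block (floor 11 above the bench). A seated mass stands on this floor.
- brass_mass_2: the smaller knobbed brass mass, 32x30x30 mm, loose, already in its small pocket in the case; it stays there. Origin: centre of the underside.
- small_pocket (a point): centre of the floor of the small pocket, 36 diameter, 10 deep, right of the large one.
- sample_jar: bystander: clear screw-top jar of sand with a lid, 44 diameter, 64 high, loose. Origin: centre of the underside.
- masking_tape: bystander: roll of masking tape lying flat, 96 across, 25 high, loose. Origin: centre of the underside.
- eraser: bystander: eraser in a card sleeve, 21x45x12, loose. Origin: centre of the underside.
Mind the look-alikes: they are no part of the job. What is shaped like the brass_mass_1 but black or orange is not meant.

How it is judged:
By the outcome, as a careful person would: the job done as asked, in the order asked, and still so for the second after the job is handed in, with the robot touching nothing.
It also fails if it takes over 72 s, if anything falls off the work surface, if the arm or the gripper's body presses on something with over 40 N, if the wrist force passes 120 N, or if a joint passes its speed limit or range.

## Working session

There is one attempt and no reset: what is moved stays moved. The work goes in short steps, Python scripts to look and compute and a shell command to move; the robot and the scene stay as the last step left them, time stands still between calls to the robot, and variables do not carry over. Pictures are saved under pics/ and viewed, at most 10 in all, crops included, and the job is handed in when it is done.

```bash
ls; mkdir -p pics; python3 - <<'E'
from cell import *
import cv2,numpy as np,json
s=get_state();print({k:np.round(v,3).tolist() for k,v in s.items()})
ims=[]
for n in("scene","top","wrist"):
    c=camera(n);cv2.imwrite(f"pics/{n}0.png",c["image"]);print(n,np.round(c["intrinsics"],1).tolist(),np.round(c["position"],1).tolist(),np.round(c["rotation"],4).tolist())
E
```

```text
pics
{'clock': 0.0, 'qpos': [1.151, 0.131, 1.489, 0.0, 1.523, -0.085], 'dq': [-0.001, 0.001, 0.001, 0.0, 0.001, 0.0], 'effort': [0.003, -55.985, -49.176, 0.077, 0.036, -0.0], 'tool_pos': [196.884, 566.182, 217.578], 'ee_rot': [[-0.944, 0.329, -0.001], [0.329, 0.944, -0.002], [0.0, -0.002, -1.0]], 'force': [0.254, 0.166, -0.585], 'torque': [-0.007, -0.007, -0.088], 'grasp_force': 0.0, 'gripper_width': 1.001}
scene [[492.7, 0.0, 288.4], [0.0, 492.7, 212.4], [0.0, 0.0, 1.0]] [107.0, -216.8, 771.0] [[0.8058, -0.4407, 0.3956], [-0.5921, -0.6105, 0.5261], [0.0096, -0.6581, -0.7529]]
top [[408.7, 0.0, 277.6], [0.0, 408.7, 211.8], [0.0, 0.0, 1.0]] [315.3, 277.3, 926.3] [[0.0258, -0.9793, 0.2007], [-0.9997, -0.0264, -0.0002], [0.0055, -0.2006, -0.9797]]
wrist [[357.2, 0.0, 276.0], [0.0, 357.2, 211.1], [0.0, 0.0, 1.0]] [128.9, 589.2, 383.2] [[0.3294, 0.9118, 0.2451], [0.9442, -0.3175, -0.0878], [-0.0022, 0.2603, -0.9655]]
```

View pics/scene0.png

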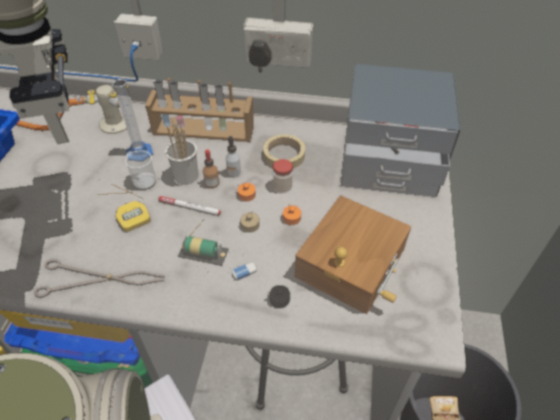

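View pics/top0.png

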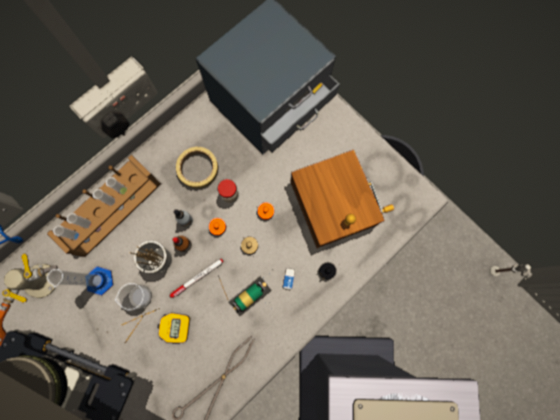

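```bash
cat > h.py <<'E'
import cv2,numpy as np,json
from cell import *
def ray(c,uv):
    d=np.linalg.inv(c["intrinsics"])@np.array([uv[0],uv[1],1.]);d=np.array(c["rotation"])@d
    return np.array(c["position"]),d/np.linalg.norm(d)
def plane(c,uv,z):
    o,d=ray(c,uv);return o+d*(z-o[2])/d[2]
def tri(obs):
    A=np.zeros((3,3));b=np.zeros(3)
    for c,uv in obs:
        o,d=ray(c,uv);P=np.eye(3)-np.outer(d,d);A+=P;b+=P@o
    p=np.linalg.solve(A,b);return p,[np.linalg.norm(np.cross(p-ray(c,uv)[0],ray(c,uv)[1])) for c,uv in obs]
def proj(c,p):
    q=np.array(c["rotation"]).T@(np.array(p)-np.array(c["position"]));q=np.array(c["intrinsics"])@q;return q[:2]/q[2]
E
python3 - <<'E'
from h import *
a=cv2.imread("pics/scene0.png");b=cv2.imread("pics/top0.png")
A=cv2.resize(a[195:315,230:430],(800,480),interpolation=cv2.INTER_CUBIC)[:, :]
B=cv2.resize(b[145:265,230:430],(800,480),interpolation=cv2.INTER_CUBIC)
cv2.imwrite("pics/cA.png",A);cv2.imwrite("pics/cB.png",B)
E
```

```text
(no output)
```

View pics/cA.png

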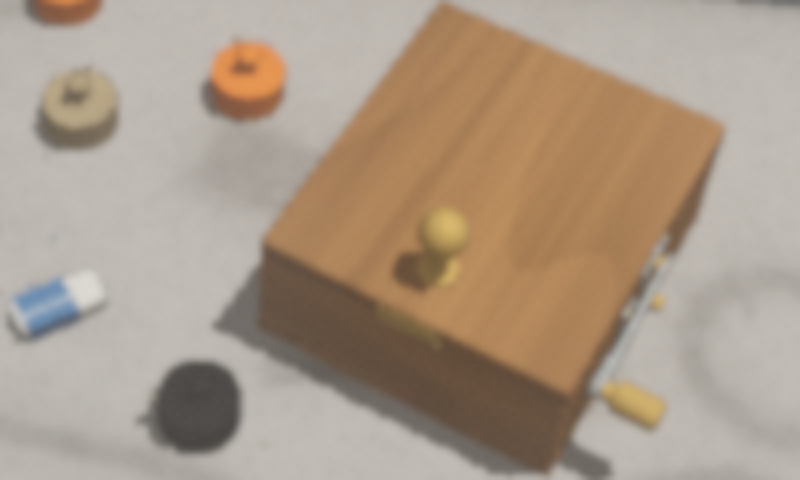

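View pics/cB.png

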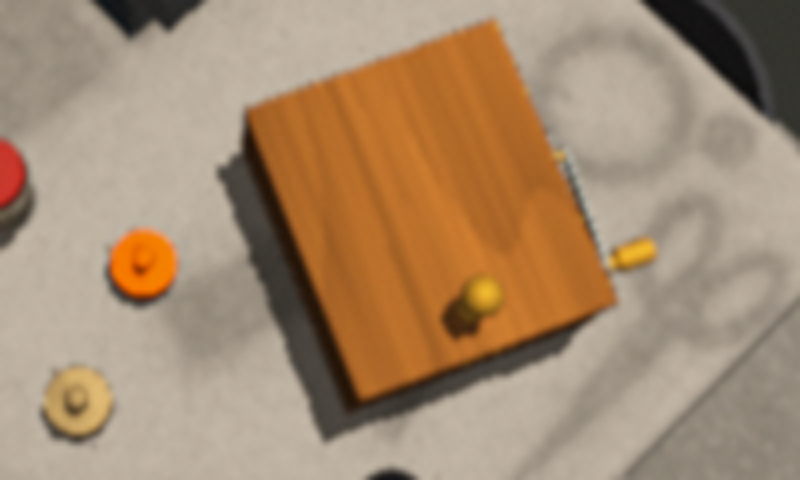

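The true mass is the brass one: scene (250,221), top (249,245). The look-alikes are orange at scene (246,190) and (291,213) and black at (279,296). The crop confirms the brass colour. The closed lid's ball knob is at top (351,219) and the knee knob at top (388,208).

```bash
cat > m.py <<'E'
from h import *
import pickle
S=dict(intrinsics=np.array([[492.7,0,288.4],[0,492.7,212.4],[0,0,1]]),position=np.array([107.0,-216.8,771.0]),rotation=np.array([[0.8058,-0.4407,0.3956],[-0.5921,-0.6105,0.5261],[0.0096,-0.6581,-0.7529]]))
T=dict(intrinsics=np.array([[408.7,0,277.6],[0,408.7,211.8],[0,0,1]]),position=np.array([315.3,277.3,926.3]),rotation=np.array([[0.0258,-0.9793,0.2007],[-0.9997,-0.0264,-0.0002],[0.0055,-0.2006,-0.9797]]))
fs=lambda p:(p[0]/4+230-.4,p[1]/4+195-.4)
ft=lambda p:(p[0]/4+230-.4,p[1]/4+145-.4)
E
python3 - <<'E'
from m import *
pts=dict(FL=((265,243),(357,403)),FR=((570,392),(616,302)),BR=((722,127),(494,20)),BL=((441,3),(247,110)),knob=((444,232),(484,296)),knee=((640,405),(633,254)),mass=((79,98),(78,398)))
W={}
for k,(a,b) in pts.items():
    p,e=tri([(S,fs(a)),(T,ft(b))]);W[k]=p;print(k,p.round(1),np.round(e[0],1))
    if len(k)==2: W[k]=(plane(S,fs(a),71)+plane(T,ft(b),71))/2; print('  z71',plane(S,fs(a),71).round(1),plane(T,ft(b),71).round(1))
M=np.array([W[k] for k in("FL","FR","BR","BL")]);c=M.mean(0)
L=np.array([[-85,75],[-85,-75],[85,-75],[85,75]])
X=M[:,:2]-c[:2]
th=np.arctan2((L[:,0]*X[:,1]-L[:,1]*X[:,0]).sum(),(L*X).sum());print("centre",c.round(1),"yaw",th,np.degrees(th))
R=np.array([[np.cos(th),-np.sin(th)],[np.sin(th),np.cos(th)]])
print((X@R).round(1))
for k in("knob","knee"):print(k,(R.T@(W[k]-c)[:2]).round(1),W[k][2])
print("mass at z20",plane(S,fs((79,101)),20),plane(T,ft((78,401)),20))
E
```

```text
FL [424.2 186.8  68.2] 3.3
  z71 [426.2 184.1  71. ] [420.9 188.6  71. ]
FR [480.5  49.8  71.2] 2.2
  z71 [482.7  49.2  71. ] [478.6  50.9  71. ]
BR [636.1 113.6  70.6] 0.9
  z71 [636.8 113.2  71. ] [635.1 114.2  71. ]
BL [580.4 248.9  71.9] 1.2
  z71 [582.2 249.2  71. ] [579.6 249.4  71. ]
knob [474.8 126.5 103. ] 1.2
knee [510.8  34.9  51.9] 1.8
mass [426.3 338.2  21.8] 0.7
centre [530.3 149.8  71. ] yaw 0.3875117581404117 22.202788253139914
[[-85.   74.1]
 [-83.7 -73.7]
 [ 84.2 -73.4]
 [ 84.5  73. ]]
knob [-60.1  -0.7] 103.02173411228675
knee [-61.4 -99.1] 51.928638741644306
mass at z20 [426.70198158 337.68524314  20.        ] [424.19428226 338.59069264  20.        ]
```

```bash
cat >> m.py <<'E'
C=np.array([530.3,149.8,0.]);TH=0.3875
RC=np.array([[np.cos(TH),-np.sin(TH),0],[np.sin(TH),np.cos(TH),0],[0,0,1]])
def knob(t):  # lid knob in case frame
    a=np.pi-np.arctan2(44,145)-t;r=np.hypot(145,44);return np.array([85+r*np.cos(a),0,55+r*np.sin(a)])
def st(target=None):
    s=get_state();R=np.array(s["ee_rot"]);p=RC.T@(np.array(s["tool_pos"])-C)
    f=RC.T@np.array(s["force"])
    print("t",round(s["clock"],2),"case tcp",p.round(1),"grip",(RC.T@(R@[0,0,-19])+p).round(1),"F",f.round(1),"w",round(s["gripper_width"],3),"gf",round(s["grasp_force"],1))
    print(" tool axes in case:",(RC.T@R).round(3).tolist())
    if target is not None: print(" tool shift to target",(R.T@RC@(np.array(target)-p)).round(1))
E
cat > s.py <<'E'
import sys
from m import *
st([float(v) for v in sys.argv[1:]] if len(sys.argv)>1 else None)
E
python3 - <<'E'
from m import *
for n,uv in dict(nearbot=(265,150),rightbot=(338,95)).items(): print(n,RC.T@(plane(T,uv,0)-C))
for n,uv in dict(tape=(197,168)).items(): print(n,plane(T,uv,25))
print("cab top corners if z=200", [ (RC.T@(plane(T,uv,200)-C)).round(0) for uv in((270,112),(335,60),(270,2),(199,62))])
E
python3 -m jog '[0.4,0,0,0,0,0,-8.28,0.4,0,0,0,0,0,-8.28,0.4,0,0,0,0,0,-8.28,0.4,0,0,0,0,0,-8.28,0.4,0,0,0,0,0,-8.28]' 5
python3 -m jog '[0.4,-7.6,-42.6,0,0,0,0,0.4,-7.6,-42.6,0,0,0,0,0.4,-7.6,-42.6,0,0,0,0,0.4,-7.6,-42.6,0,0,0,0,0.4,-7.6,-42.6,0,0,0,0]'
python3 -m jog '[0.4,-7.6,-42.6,0,0,0,0,0.4,-7.6,-42.6,0,0,0,0,0.4,-7.6,-42.6,0,0,0,0,0.4,-7.6,-42.6,0,0,0,0,0.4,-7.6,-42.6,0,0,0,0]'
python3 s.py -60 0 150
```

```text
nearbot [176.17939747 102.27435431   0.        ]
rightbot [ 246.56947022 -115.34328668    0.        ]
tape [597.69435585 465.00450584  25.        ]
cab top corners if z=200 [array([174.,  88., 200.]), array([232., -70., 200.]), array([398.,   4., 200.]), array([321., 181., 200.])]
clock: 0.65
tool_pos: [197.0, 566.5, 218.2]
ee_rot: [[-0.924, -0.384, -0.0], [-0.384, 0.924, -0.001], [0.001, -0.001, -1.0]]
force: [0.0, -0.2, 0.0]
gripper_width: 0.618
grasp_force: 0.0
clock: 1.15
tool_pos: [313.3, 382.3, 218.4]
ee_rot: [[-0.926, -0.379, -0.0], [-0.379, 0.926, -0.0], [0.0, -0.0, -1.0]]
force: [0.6, -0.7, -0.1]
gripper_width: 0.398
grasp_force: 0.0
clock: 1.65
tool_pos: [429.0, 199.4, 218.5]
ee_rot: [[-0.926, -0.378, 0.0], [-0.378, 0.926, 0.0], [-0.0, 0.0, -1.0]]
force: [0.3, 0.2, 0.1]
gripper_width: 0.4
grasp_force: 0.0
t 1.65 case tcp [-75.   84.2 218.5] grip [-75.   84.2 237.5] F [0.3 0.1 0.1] w 0.4 gf 0.0
 tool axes in case: [[-1.0, -0.0, 0.0], [-0.0, 1.0, 0.0], [-0.0, 0.0, -1.0]]
 tool shift to target [-15.  -84.2  68.5]
```

```bash

python3 -m jog '[0.4,-7.5,-42,0,0,0,0,0.4,-7.5,-42,0,0,0,0,0.4,0,0,40,0,0,0,0.4,0,0,35,0,0,0,0.4,0,0,0,0,0,0]'
python3 s.py -60 0 81
python3 - <<'E'
from m import *
c=camera("wrist");cv2.imwrite("pics/w1.png",c["image"]);print(proj(c,C+RC@np.array([-60,0,99])),proj(c,C+RC@np.array([-60,0,71])))
E
```

```text
clock: 2.15
tool_pos: [470.4, 127.8, 138.1]
ee_rot: [[-0.926, -0.377, -0.01], [-0.377, 0.926, -0.002], [0.01, 0.002, -1.0]]
force: [-0.2, 0.3, -0.2]
gripper_width: 0.4
grasp_force: 0.0
t 2.15 case tcp [-63.8   2.3 138.1] grip [-63.6   2.3 157.1] F [-0.1  0.3 -0.2] w 0.4 gf 0.0
 tool axes in case: [[-1.0, 0.001, -0.01], [0.001, 1.0, 0.002], [0.01, 0.002, -1.0]]
 tool shift to target [-4.3 -2.4 57.1]
[273.88739909 245.40172327] [274.03458517 231.34220848]
```

View pics/w1.png

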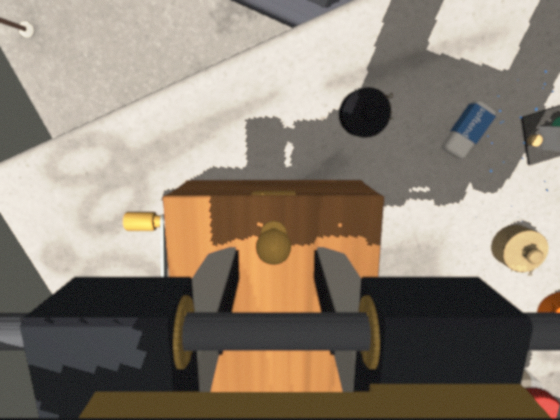

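Wrist view: the ball knob is at (274,244), where the model predicts it (274,245), centred between the fingers. Descending and gripping lightly.

```bash

python3 -m jog '[0.4,0,0,25,0,0,0,0.4,0,0,20,0,0,0,0.4,0,0,0,0,0,0]' 6
python3 s.py -60 0 81
```

```text
clock: 2.5
tool_pos: [473.3, 129.2, 98.2]
ee_rot: [[-0.925, -0.379, -0.002], [-0.379, 0.925, -0.0], [0.002, 0.0, -1.0]]
force: [-1.1, 0.2, -0.2]
gripper_width: 0.401
grasp_force: 0.0
t 2.5 case tcp [-60.5   2.5  98.2] grip [-60.5   2.5 117.2] F [-0.9  0.6 -0.2] w 0.401 gf 0.0
 tool axes in case: [[-1.0, -0.001, -0.002], [-0.001, 1.0, 0.0], [0.002, 0.0, -1.0]]
 tool shift to target [-0.6 -2.5 17.2]
```

```bash

python3 -m jog '[0.4,0,-2.5,17,0,0,0,0.4,0,0,0,0,0,0,0.1,0,0,0,0,0,0,0.1,0,0,0,0,0,0,0.1,0,0,0,0,0,0]' 6
python3 -m jog '[0.1,0,0,0,0,0,0,0.1,0,0,0,0,0,0]' 6
python3 s.py -60 0 80
python3 - <<'E'
from m import *
for t in np.arange(0,1.45,.1): print(round(t,2),knob(t).round(1),(knob(t+.1)-knob(t)).round(1))
E
```

```text
clock: 3.0
tool_pos: [475.8, 128.0, 83.3]
ee_rot: [[-0.926, -0.378, 0.002], [-0.378, 0.926, 0.002], [-0.002, 0.002, -1.0]]
force: [-1.5, 3.1, 4.4]
gripper_width: 0.228
grasp_force: 6.0
clock: 3.2
tool_pos: [475.8, 128.0, 83.3]
ee_rot: [[-0.926, -0.378, 0.002], [-0.378, 0.926, 0.002], [-0.002, 0.001, -1.0]]
force: [-2.2, 5.1, 4.0]
gripper_width: 0.228
grasp_force: 6.0
t 3.2 case tcp [-58.7   0.4  83.3] grip [-58.7   0.4 102.3] F [-0.1  5.6  4. ] w 0.228 gf 6.0
 tool axes in case: [[-1.0, -0.001, 0.002], [-0.001, 1.0, 0.001], [-0.002, 0.001, -1.0]]
 tool shift to target [ 1.3 -0.4  3.3]
0.0 [-60.   0.  99.] [ 5.1  0.  14.3]
0.1 [-54.9   0.  113.3] [ 6.5  0.  13.7]
0.2 [-48.4   0.  126.9] [ 7.8  0.  13. ]
0.3 [-40.5   0.  139.9] [ 9.1  0.  12.1]
0.4 [-31.4   0.  152. ] [10.3  0.  11.1]
0.5 [-21.2   0.  163.1] [11.3  0.  10.1]
0.6 [ -9.8   0.  173.2] [12.3  0.   8.9]
0.7 [  2.4   0.  182.1] [13.1  0.   7.6]
0.8 [ 15.5   0.  189.7] [13.8  0.   6.3]
0.9 [ 29.3   0.  195.9] [14.3  0.   4.9]
1.0 [ 43.7   0.  200.8] [14.8  0.   3.4]
1.1 [ 58.4   0.  204.2] [15.   0.   1.9]
1.2 [ 73.5   0.  206.1] [15.1  0.   0.4]
1.3 [ 88.6   0.  206.5] [15.1  0.  -1.1]
1.4 [103.7   0.  205.4] [14.9  0.  -2.6]
```

```bash

python3 -m jog '[0.1,0,0.4,0,0,0,0,0.1,-1.3,0,-3.6,0,0,0,0.1,-1.3,0,-3.6,0,0,0,0.1,-2.5,0,-7.1,0,0,0,0.1,0,0,0,0,0,0]' 8
python3 s.py
```

```text
clock: 3.7
tool_pos: [479.9, 129.7, 96.8]
ee_rot: [[-0.926, -0.378, 0.0], [-0.378, 0.926, 0.001], [-0.0, 0.001, -1.0]]
force: [-0.5, 5.0, -1.7]
gripper_width: 0.229
grasp_force: 8.0
t 3.7 case tcp [-54.3   0.4  96.8] grip [-54.3   0.4 115.8] F [ 1.4  4.8 -1.7] w 0.229 gf 8.0
 tool axes in case: [[-1.0, -0.0, 0.0], [-0.0, 1.0, 0.001], [-0.0, 0.001, -1.0]]
```

```bash

python3 -m jog '[0.1,-3.2,1,-6.9,0,0,0,0.1,-3.3,1,-6.8,0,0,0,0.1,-3.9,0,-6.6,0,0,0,0.1,-3.9,0,-6.4,0,0,0,0.1,-4.5,0,-6.1,0,0,0]' 8
python3 s.py
python3 -m jog '[0.1,-4.6,0,-6.0,0,0,0,0.1,-5.1,0,-5.6,0,0,0,0.1,-5.2,0,-5.5,0,0,0,0.1,-5.6,0,-5.1,0,0,0,0.1,-5.7,0,-5,0,0,0]' 8
python3 s.py
```

```text
clock: 4.2
tool_pos: [496.7, 136.8, 129.5]
ee_rot: [[-0.926, -0.378, -0.0], [-0.378, 0.926, -0.002], [0.001, -0.002, -1.0]]
force: [0.1, -5.6, -2.8]
gripper_width: 0.227
grasp_force: 8.0
t 4.2 case tcp [-36.    0.6 129.5] grip [-36.    0.7 148.5] F [-2.  -5.3 -2.8] w 0.227 gf 8.0
 tool axes in case: [[-1.0, 0.0, -0.001], [0.0, 1.0, -0.002], [0.001, -0.002, -1.0]]
clock: 4.7
tool_pos: [521.0, 146.7, 156.7]
ee_rot: [[-0.926, -0.377, -0.0], [-0.377, 0.926, -0.002], [0.001, -0.002, -1.0]]
force: [0.7, -5.3, -2.3]
gripper_width: 0.227
grasp_force: 8.0
t 4.7 case tcp [ -9.7   0.6 156.7] grip [ -9.7   0.7 175.7] F [-1.4 -5.1 -2.3] w 0.227 gf 8.0
 tool axes in case: [[-1.0, 0.0, -0.001], [0.0, 1.0, -0.002], [0.001, -0.002, -1.0]]
```

```bash

python3 -m jog '[0.1,-6.1,-1,-4.5,0,0,0,0.1,-6.2,0,-4.4,0,0,0,0.1,-6.5,0,-3.9,0,0,0,0.1,-6.6,0,-3.7,0,0,0,0.1,-6.9,0,-3.2,0,0,0]' 8
python3 s.py
python3 -m jog '[0.1,-6.9,0,-3.1,0,0,0,0.1,-7.1,0,-2.5,0,0,0,0.1,-7.2,0,-2.4,0,0,0,0.1,-7.4,0,-1.8,0,0,0,0.1,-7.4,0,-1.6,0,0,0]' 8
python3 s.py
python3 -m jog '[0.1,-7.5,0,-1,0,0,0,0.1,-7.5,0,-0.9,0,0,0,0.1,0,0,0,0,0,0]' 8
python3 s.py
```

```text
clock: 5.2
tool_pos: [551.7, 159.1, 176.5]
ee_rot: [[-0.926, -0.378, 0.001], [-0.378, 0.926, -0.0], [-0.001, -0.001, -1.0]]
force: [-2.6, -4.1, 4.5]
gripper_width: 0.23
grasp_force: 8.0
t 5.2 case tcp [ 23.3   0.6 176.5] grip [ 23.3   0.6 195.5] F [-3.9 -2.8  4.5] w 0.23 gf 8.0
 tool axes in case: [[-1.0, -0.0, 0.001], [-0.0, 1.0, -0.001], [-0.001, -0.001, -1.0]]
clock: 5.7
tool_pos: [585.3, 172.9, 187.7]
ee_rot: [[-0.926, -0.378, 0.001], [-0.378, 0.926, 0.0], [-0.001, -0.0, -1.0]]
force: [-1.6, -3.5, 4.2]
gripper_width: 0.224
grasp_force: 8.0
t 5.7 case tcp [ 59.7   0.6 187.7] grip [ 59.6   0.6 206.7] F [-2.8 -2.6  4.2] w 0.224 gf 8.0
 tool axes in case: [[-1.0, -0.0, 0.001], [-0.0, 1.0, -0.0], [-0.001, -0.0, -1.0]]
clock: 6.0
tool_pos: [599.8, 178.8, 189.7]
ee_rot: [[-0.926, -0.378, 0.002], [-0.378, 0.926, 0.0], [-0.002, -0.0, -1.0]]
force: [0.9, -3.4, 5.1]
gripper_width: 0.229
grasp_force: 8.0
t 6.0 case tcp [ 75.3   0.6 189.7] grip [ 75.3   0.6 208.7] F [-0.5 -3.5  5.1] w 0.229 gf 8.0
 tool axes in case: [[-1.0, -0.0, 0.002], [-0.0, 1.0, -0.0], [-0.002, -0.0, -1.0]]
```

```bash

python3 -m jog '[0.1,-3,0.7,-1,0,0,0,0.1,-3,0,0,0,0,0,0.1,0,0,0,0,0,0]' 8 >/dev/null
python3 s.py
python3 -m jog '[0.1,-2,0,0,0,0,0,0.1,-2,0,0,0,0,0,0.1,0,0,0,0,0,0]' 8 >/dev/null
python3 s.py
python3 - <<'E'
from m import *
c=camera("scene");cv2.imwrite("pics/s2.png",c["image"]);print(proj(c,C+RC@np.array([40,-99,88])))
im=c["image"];x,y=proj(c,C+RC@np.array([0,-40,80])).astype(int);print(x,y)
cv2.imwrite("pics/s2c.png",cv2.resize(im[max(y-110,0):y+90,x-130:x+130],None,fx=3,fy=3,interpolation=cv2.INTER_CUBIC))
E
```

```text
t 6.3 case tcp [ 80.4   0.6 190.1] grip [ 80.4   0.7 209.1] F [ 0.6 -6.8  3.5] w 0.225 gf 8.0
 tool axes in case: [[-1.0, 0.0, 0.001], [0.0, 1.0, -0.001], [-0.001, -0.001, -1.0]]
t 6.6 case tcp [ 84.4   0.6 190.2] grip [ 84.4   0.6 209.2] F [ 0.1 -6.9  3.2] w 0.228 gf 8.0
 tool axes in case: [[-1.0, 0.0, 0.001], [0.0, 1.0, -0.001], [-0.001, -0.001, -1.0]]
[415.50292393 242.60246122]
374 246
```

View pics/s2c.png

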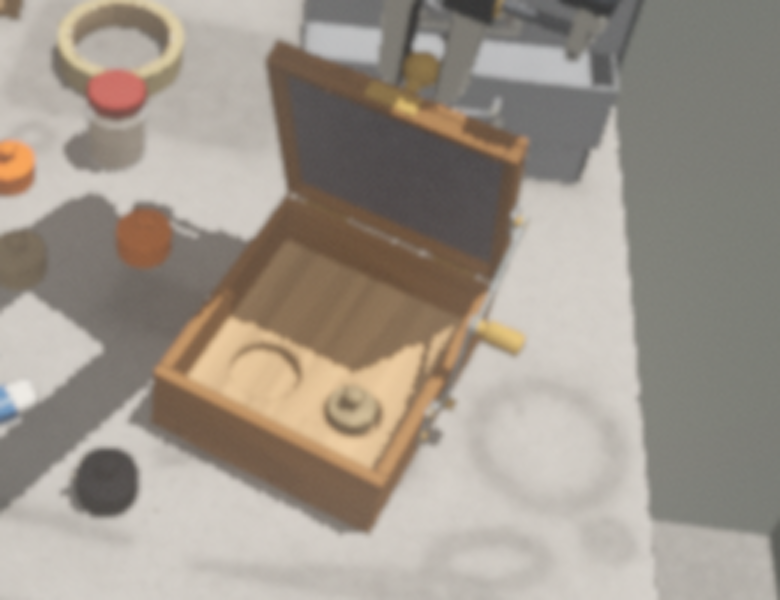

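The crop shows the lid up in the gripper and the stay nearly straight, with its knob at (500,337). The empty large pocket is at (262,375) and the small mass is in place at (352,408). Continuing up in small steps, feeling for the stop.

```bash

python3 -m jog '[0.1,-1.5,-1.3,-0.3,0,0,0,0.1,-1.5,0,0,0,0,0,0.1,0,0,0,0,0,0]' 8 >/dev/null
python3 s.py|head -1
python3 -m jog '[0.1,-1.5,0,0,0,0,0,0.1,-1.5,0,0,0,0,0,0.1,0,0,0,0,0,0]' 8 >/dev/null
python3 s.py|head -1
```

```text
t 6.95 case tcp [ 87.1   0.5 190.3] grip [ 87.    0.5 209.3] F [-0.1 -1.   3.2] w 0.229 gf 8.0
t 7.25 case tcp [ 89.9   0.5 190.3] grip [ 89.9   0.5 209.3] F [ 0.2 -0.5  3.9] w 0.228 gf 8.0
```

```bash

python3 -m jog '[0.1,-1,0,0.1,0,0,0,0.1,0,0,0,0,0,0]' 8 >/dev/null
python3 s.py|head -1
python3 -m jog '[0.1,-1,0,0.1,0,0,0,0.1,0,0,0,0,0,0]' 8 >/dev/null
python3 s.py|head -1
```

```text
t 7.45 case tcp [ 90.8   0.5 190.3] grip [ 90.8   0.5 209.3] F [-0.5  0.5  5.6] w 0.227 gf 8.0
t 7.65 case tcp [ 91.8   0.5 190.2] grip [ 91.8   0.5 209.2] F [-0.5  1.3  5. ] w 0.229 gf 8.0
```

```bash

python3 -m jog '[0.1,-1,0,-0.5,0,0,0,0.1,0,0,0,0,0,0]' 8 >/dev/null
python3 s.py|head -1
python3 -m jog '[0.1,-1,0,0.1,0,0,0,0.1,0,0,0,0,0,0]' 8 >/dev/null
python3 s.py|head -1
```

```text
t 7.85 case tcp [ 92.5   0.5 190.3] grip [ 92.5   0.5 209.3] F [-0.   1.4  2.8] w 0.227 gf 8.0
t 8.05 case tcp [ 93.6   0.5 190.2] grip [ 93.6   0.5 209.2] F [-0.2  1.5  2.3] w 0.228 gf 8.0
```

```bash

python3 -m jog '[0.1,-1,0,0,0,0,0,0.1,0,0,0,0,0,0]' 8 >/dev/null
python3 s.py|head -1
python3 -m jog '[0.1,-1,0,0.1,0,0,0,0.1,0,0,0,0,0,0]' 8 >/dev/null
python3 s.py|head -1
```

```text
t 8.25 case tcp [ 94.6   0.5 190.2] grip [ 94.6   0.4 209.2] F [0.2 2.2 2.6] w 0.23 gf 8.0
t 8.45 case tcp [ 95.7   0.5 190.2] grip [ 95.7   0.4 209.2] F [0.1 2.7 2.5] w 0.231 gf 8.0
```

```bash

python3 -m jog '[0.1,-1,0,0.2,0,0,0,0.1,0,0,0,0,0,0]' 8 >/dev/null
python3 s.py|head -1
python3 -m jog '[0.1,-1,0,0.2,0,0,0,0.1,0,0,0,0,0,0]' 8 >/dev/null
python3 s.py|head -1
```

```text
t 8.65 case tcp [ 96.8   0.4 190.2] grip [ 96.8   0.4 209.2] F [-0.6  3.1  2.1] w 0.227 gf 8.0
t 8.85 case tcp [ 97.8   0.4 190.1] grip [ 97.8   0.4 209.1] F [0.7 3.4 3.2] w 0.225 gf 8.0
```

```bash

python3 -m jog '[0.1,-1,0,0.2,0,0,0,0.1,0,0,0,0,0,0]' 8 >/dev/null
python3 s.py|head -1
python3 -m jog '[0.1,-0.7,0,0.1,0,0,0,0.1,0,0,0,0,0,0]' 8 >/dev/null
python3 s.py|head -1
```

```text
t 9.05 case tcp [ 98.9   0.4 190. ] grip [ 98.9   0.4 209. ] F [-0.3  4.8  4.2] w 0.228 gf 8.0
t 9.25 case tcp [ 99.6   0.4 189.9] grip [ 99.6   0.4 208.9] F [-0.5  3.5  5.4] w 0.228 gf 8.0
```

```bash
cat > knee.py <<'E'
from m import *
def knee(guess=(40,-99,88),r=22,verbose=1):
    obs=[]
    for n in("scene","top"):
        c=camera(n);u,v=proj(c,C+RC@np.array(guess)).astype(int)
        h=cv2.cvtColor(c["image"],cv2.COLOR_BGR2HSV);m=cv2.inRange(h,(17,120,90),(32,255,255))
        k=np.zeros_like(m);cv2.circle(k,(int(u),int(v)),r,255,-1);m&=k
        _,_,s,ce=cv2.connectedComponentsWithStats(m)
        i=1+np.argmax(s[1:,4]);obs.append((c,ce[i]));
        if verbose: print(n,ce[i].round(1),s[i,4],(u,v))
    p,e=tri(obs);p=RC.T@(p-C);print("knee case",p.round(1),np.round(e,1))
    # intersect each view with the plane y=-99
    for c,uv in obs:
        o,d=ray(c,uv);o=RC.T@(o-C);d=RC.T@d;print("   y=-99:",(o+d*(-99-o[1])/d[1]).round(1))
if __name__=="__main__": knee()
E
python3 knee.py
python3 -m jog '[0.1,-1,-0.4,0.3,0,0,0,0.1,0,0,0,0,0,0]' 8 >/dev/null
python3 s.py|head -1
python3 -m jog '[0.1,-0.7,0,0.1,0,0,0,0.1,0,0,0,0,0,0]' 8 >/dev/null
python3 s.py|head -1; python3 knee.py
```

```text
t 9.5 case tcp [100.7   0.4 189.8] grip [100.7   0.4 208.8] F [-0.3  6.4  6.3] w 0.227 gf 8.0
t 9.7 case tcp [101.4   0.4 189.7] grip [101.4   0.4 208.7] F [-0.2  6.   5.4] w 0.23 gf 8.0Traceback (most recent call last):
  File "knee.py", line 15, in <module>
    if __name__=="__main__": knee()
                             ~~~~^^
  File "knee.py", line 9, in knee
    i=1+np.argmax(s[1:,4]);obs.append((c,ce[i]));
        ~~~~~~~~~^^^^^^^^^
    return _wrapfunc(a, 'argmax', axis=axis, out=out, **kwds)
    return bound(*args, **kwds)
ValueError: attempt to get argmax of an empty sequence
Traceback (most recent call last):
  File "knee.py", line 15, in <module>
    if __name__=="__main__": knee()
                             ~~~~^^
  File "knee.py", line 9, in knee
    i=1+np.argmax(s[1:,4]);obs.append((c,ce[i]));
        ~~~~~~~~~^^^^^^^^^
ValueError: attempt to get argmax of an empty sequence
```

```bash
cat > knee.py <<'E'
from m import *
def knee(guess=(40,-99,88),r=24):
    for n in("scene","top"):
        c=camera(n);u,v=proj(c,C+RC@np.array(guess)).astype(int)
        h=cv2.cvtColor(c["image"],cv2.COLOR_BGR2HSV);m=cv2.inRange(h,(15,90,60),(34,255,255))
        k=np.zeros_like(m);cv2.circle(k,(int(u),int(v)),r,255,-1);m&=k
        N,_,s,ce=cv2.connectedComponentsWithStats(m)
        if N<2: print(n,"none");continue
        i=1+np.argmax(s[1:,4])
        o,d=ray(c,ce[i]);o=RC.T@(o-C);d=RC.T@d
        print(n,ce[i].round(1),s[i,4],"y=-99:",(o+d*(-99-o[1])/d[1]).round(1))
if __name__=="__main__": knee()
E
python3 knee.py
python3 -m jog '[0.1,-0.7,1,-0.5,0,0,0,0.1,0,0,0,0,0,0]' 8 >/dev/null
python3 s.py|head -1
python3 -m jog '[0.1,-0.7,0,0.1,0,0,0,0.1,0,0,0,0,0,0]' 8 >/dev/null
python3 s.py|head -1; python3 knee.py
```

```text
scene [413.1 243.7] 83 y=-99: [ 17.9 -99.  109.2]
top none
t 10.05 case tcp [101.7   0.5 189.7] grip [101.7   0.5 208.7] F [-1.4  2.5  4.1] w 0.229 gf 8.0
t 10.25 case tcp [102.5   0.5 189.7] grip [102.5   0.5 208.7] F [-0.1  1.   4.1] w 0.226 gf 8.0
scene [413.5 243.6] 82 y=-99: [ 21.3 -99.  105.8]
top none
```

```bash
sed -i 's/for n in("scene","top"):/for n in("scene","top","wrist"):/' knee.py
cat >> knee.py <<'E'
E
python3 knee.py
python3 - <<'E'
from m import *
c=camera("wrist");cv2.imwrite("pics/w2.png",c["image"])
E
python3 -m jog '[0.1,-0.7,0,0.1,0,0,0,0.1,0,0,0,0,0,0]' 8 >/dev/null
python3 s.py|head -1
python3 -m jog '[0.1,-0.7,0,0.1,0,0,0,0.1,0,0,0,0,0,0]' 8 >/dev/null
python3 s.py|head -1; python3 knee.py
```

```text
scene [413.5 243.6] 82 y=-99: [ 21.3 -99.  105.8]
top none
wrist [138.4 115.1] 527 y=-99: [ 30.  -99.   90.6]
t 10.75 case tcp [103.2   0.5 189.6] grip [103.2   0.5 208.6] F [-0.  -2.   4.4] w 0.228 gf 8.0
t 10.95 case tcp [103.9   0.5 189.5] grip [103.9   0.5 208.5] F [-0.2 -2.8  5.5] w 0.232 gf 8.0
scene [413.8 243.2] 83 y=-99: [ 23.  -99.  105.2]
top none
wrist [138.  114.1] 616 y=-99: [ 30.8 -99.   91. ]
```

View pics/w2.png

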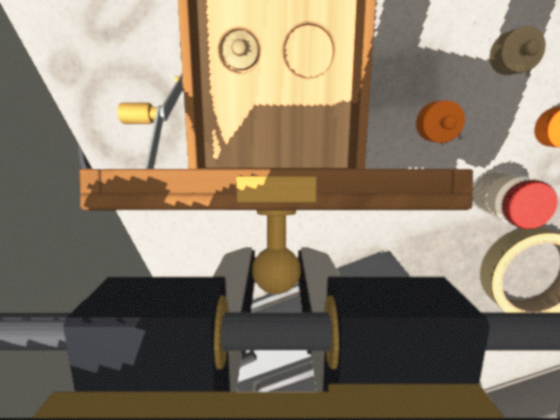

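Wrist view: knee knob at (138,114), lid edge-on, large pocket at (309,50), small mass at (240,48). The stay is still a few mm short of straight.

```bash

python3 -m jog '[0.1,-0.8,0,0.1,0,0,0,0.1,0,0,0,0,0,0]' 8 >/dev/null
python3 s.py|head -1
python3 -m jog '[0.1,-0.8,0,0.1,0,0,0,0.1,0,0,0,0,0,0]' 8 >/dev/null
python3 s.py|head -1; python3 knee.py|tail -1
```

```text
t 11.3 case tcp [104.7   0.6 189.4] grip [104.7   0.6 208.4] F [ 0.5 -2.   6.2] w 0.231 gf 8.0
t 11.5 case tcp [105.6   0.5 189.4] grip [105.5   0.6 208.4] F [ 0.4 -2.3  5.3] w 0.226 gf 8.0
wrist [137.6 114.2] 690 y=-99: [ 32.4 -99.   91.6]
```

```bash

python3 -m jog '[0.1,-0.8,0,0.1,0,0,0,0.1,0,0,0,0,0,0]' 8 >/dev/null
python3 s.py|head -1
python3 -m jog '[0.1,-0.8,0,0.1,0,0,0,0.1,0,0,0,0,0,0]' 8 >/dev/null
python3 s.py|head -1; python3 knee.py|tail -1
```

```text
t 11.85 case tcp [106.4   0.5 189.3] grip [106.4   0.6 208.3] F [-1.1 -3.1  4.9] w 0.231 gf 8.0
t 12.05 case tcp [107.2   0.5 189.2] grip [107.2   0.6 208.2] F [ 1.4 -1.7  5.2] w 0.228 gf 8.0
wrist [137.8 115.4] 690 y=-99: [ 34.9 -99.   91.3]
```

```bash

python3 -m jog '[0.1,-0.8,0,0,0,0,0,0.1,0,0,0,0,0,0]' 8 >/dev/null
python3 s.py|head -1
python3 -m jog '[0.1,-0.8,0,0,0,0,0,0.1,0,0,0,0,0,0]' 8 >/dev/null
python3 s.py|head -1; python3 knee.py|tail -1
```

```text
t 12.4 case tcp [108.    0.6 189.1] grip [108.    0.6 208.1] F [ 2.1 -4.4  5.3] w 0.224 gf 8.0
t 12.6 case tcp [108.6   0.6 189. ] grip [108.6   0.6 208. ] F [ 0.1 -4.9  5.8] w 0.227 gf 8.0
wrist [141.4 125.5] 652 y=-99: [ 43.4 -99.   85.8]
```

```bash

python3 -m jog '[0.1,-0.7,0,0.1,0,0,0,0.1,0,0,0,0,0,0]' 8 >/dev/null
python3 s.py|head -1; python3 knee.py|tail -1
```

```text
t 12.95 case tcp [109.1   0.6 188.9] grip [109.1   0.6 207.9] F [-1.4 -4.1  5.7] w 0.228 gf 8.0
wrist [141.  123.9] 636 y=-99: [ 42.7 -99.   86.2]
```

```bash

python3 -m jog '[0.1,0,0.6,0,0,0,0,0.1,0,0,0,0,0,0,0.1,0,0,0,0,0,0]' 8 >/dev/null
python3 s.py|head -1; python3 knee.py|tail -1
python3 -m jog '[0.1,0.7,0,0,0,0,0,0.1,0,0,0,0,0,0]' 8 >/dev/null
python3 s.py|head -1; python3 knee.py|tail -1
python3 -m jog '[0.1,0.7,0,0,0,0,0,0.1,0,0,0,0,0,0]' 8 >/dev/null
python3 s.py|head -1; python3 knee.py|tail -1
```

```text
t 13.4 case tcp [109.1   0.6 188.9] grip [109.1   0.7 207.9] F [-0.2 -6.9  4.9] w 0.226 gf 8.0
wrist [141.1 123.9] 635 y=-99: [ 42.7 -99.   86.2]
t 13.75 case tcp [108.5   0.6 189. ] grip [108.5   0.6 208. ] F [-1.1 -6.9  4.7] w 0.227 gf 8.0
wrist [141.7 125.9] 633 y=-99: [ 43.6 -99.   85.4]
t 14.1 case tcp [107.9   0.6 189.1] grip [107.9   0.7 208.1] F [ 0.3 -6.1  5.3] w 0.231 gf 8.0
wrist [142.1 127.9] 628 y=-99: [ 44.4 -99.   84.9]
```

```bash

python3 -m jog '[0.1,0.5,-1,0,0,0,0,0.1,0,0,0,0,0,0]' 8 >/dev/null
python3 s.py|head -1; python3 knee.py|tail -1
python3 -m jog '[0.1,0.5,0,0,0,0,0,0.1,0,0,0,0,0,0]' 8 >/dev/null
python3 s.py|head -1; python3 knee.py|tail -1
```

```text
t 14.45 case tcp [107.6   0.6 189.1] grip [107.6   0.6 208.1] F [ 1.3 -3.9  5. ] w 0.226 gf 8.0
wrist [142.2 128.1] 629 y=-99: [ 44.4 -99.   84.6]
t 14.8 case tcp [107.2   0.6 189.1] grip [107.2   0.6 208.1] F [ 2.6 -3.8  4.7] w 0.228 gf 8.0
wrist [142.2 128.8] 630 y=-99: [ 44.6 -99.   84.8]
```

Locked: the knee no longer moves and the lid resists coming down. Relaxing, releasing, and computing the pocket position from the wrist view.

```bash

python3 - <<'E'
from m import *
c=camera("wrist");c["position"]=np.array(c["position"])-RC@np.array([4.7,0,-0.6])
for n,uv,z in(("large",(309,50),21),("small mass knob",(240,47),40),("smallpocket rim",(240,49),21),("mass1 knob",(530,47),32),("knob",(276,271),206)):
    print(n,(RC.T@(plane(c,uv,z)-C)).round(1))
print("large scene",(RC.T@(plane(S,(331,260.7),21)-C)).round(1))
print("mass1 in case",RC.T@(np.array([425.5,338.1,0])-C))
E
python3 -m jog '[0.1,-0.6,0,0,0,0,0,0.25,0,0,0,0,0,0,0.3,0,0,0,0,0,0,0.4,0,0,0,0,0,0,0.4,0,0,0,0,0,0]' 8 
python3 s.py; python3 knee.py|tail -1
python3 -m jog '[0.4,0,0,-15,0,0,0,0.4,0,0,-35,0,0,0,0.4,0,0,-40,0,0,0,0.4,10,0,-10,0,0,0]'  
python3 s.py; python3 knee.py
```

```text
large [-24.   28.1  21. ]
small mass knob [-23.3 -29.7  40. ]
smallpocket rim [-24.9 -31.5  21. ]
mass1 knob [-24.5 211.3  32. ]
knob [ 98.2  -0.5 206. ]
large scene [-27.5  27.   21. ]
mass1 in case [-25.87592146 213.9401007    0.        ]
clock: 15.5
tool_pos: [629.0, 191.1, 188.1]
ee_rot: [[-0.926, -0.378, -0.002], [-0.378, 0.926, -0.0], [0.002, 0.001, -1.0]]
force: [0.1, 0.3, -0.2]
gripper_width: 0.387
grasp_force: 0.0
t 15.5 case tcp [107.    0.9 188.1] grip [107.    0.9 207.1] F [ 0.2  0.2 -0.2] w 0.387 gf 0.0
 tool axes in case: [[-1.0, -0.001, -0.002], [-0.001, 1.0, 0.001], [0.002, 0.001, -1.0]]
wrist [141.9 128.8] 628 y=-99: [ 44.4 -99.   84.6]
clock: 16.05
tool_pos: [622.6, 187.6, 296.2]
ee_rot: [[-0.926, -0.378, 0.009], [-0.378, 0.926, 0.002], [-0.009, -0.001, -1.0]]
force: [-0.5, -0.1, 1.7]
gripper_width: 0.399
grasp_force: 0.0
t 16.05 case tcp [9.980e+01 2.000e-01 2.962e+02] grip [9.960e+01 2.000e-01 3.152e+02] F [-0.5  0.1  1.7] w 0.399 gf 0.0
 tool axes in case: [[-1.0, -0.0, 0.009], [-0.0, 1.0, -0.001], [-0.009, -0.001, -1.0]]
scene [415.7 240.8] 80 y=-99: [ 35.6 -99.   97.9]
top [353.2 159.4] 17 y=-99: [ 90.8 -99.  -42.2]
wrist [180.9 132.4] 327 y=-99: [ 44.6 -99.   82.8]
```

```bash

python3 -m jog '[0.4,21,35.5,0,0,0,0,0.4,21,35.5,0,0,0,0,0.4,21,35.5,0,0,0,0,0.4,21,35.5,0,0,0,0,0.4,21,35.5,0,0,0,0]'  >/dev/null
python3 -m jog '[0.4,21,35.5,30,0,0,0,0.4,0,0,40,0,0,0,0.4,0,0,45,0,0,0,0.4,0,0,45,0,0,0,0.4,0,0,0,0,0,0]'  >/dev/null
python3 s.py -25 213 60
python3 - <<'E'
from m import *
c=camera("wrist");cv2.imwrite("pics/w3.png",c["image"]);
for z in (22,34): print(proj(c,C+RC@np.array([-25.2,213,z])))
import pickle;pickle.dump(c,open("w3.pkl","wb"))
E
```

```text
t 17.2 case tcp [-34.8 211.6 120.4] grip [-34.5 211.7 139.4] F [-0.6 -0.2  0.2] w 0.401 gf 0.0
 tool axes in case: [[-1.0, -0.001, -0.015], [-0.001, 1.0, -0.003], [0.015, -0.003, -1.0]]
 tool shift to target [-10.7   1.5  60.2]
[279.53350578 226.82556327]
[279.63993958 231.48737036]
```

View pics/w3.png

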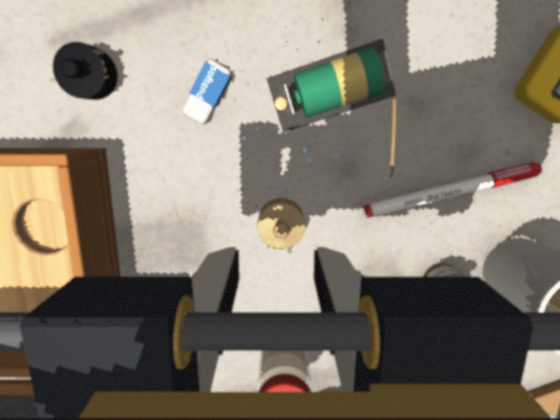

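Wrist view: the brass mass is at (281,223) with its knob at (283,230), centred between the fingers. The jar is behind it, clear of the fingers.

```bash

python3 -m jog '[0.4,0,3,30,0,0,0,0.4,0,0,30,0,0,0,0.4,0,0,0,0,0,0]'  >/dev/null
python3 s.py -26 215 26
```

```text
t 17.55 case tcp [-29.8 215.3  67.8] grip [-29.7 215.3  86.8] F [-1.  -0.6  0.1] w 0.403 gf 0.0
 tool axes in case: [[-1.0, -0.0, -0.004], [-0.0, 1.0, -0.001], [0.004, -0.001, -1.0]]
 tool shift to target [-4.  -0.3 41.8]
```

```bash

python3 -m jog '[0.4,-2,0,22,0,0,0,0.4,0,0,10,0,0,0,0.4,0,0,0,0,0,0]'  >/dev/null
python3 s.py -26 215 26
```

```text
t 17.85 case tcp [-26.2 215.6  38. ] grip [-26.2 215.6  57. ] F [-1.   0.5 -0.1] w 0.398 gf 0.0
 tool axes in case: [[-1.0, -0.0, -0.001], [-0.0, 1.0, -0.0], [0.001, -0.0, -1.0]]
 tool shift to target [-0.2 -0.6 12. ]
```

```bash

python3 -m jog '[0.4,0,-0.5,6,0,0,0,0.4,0,0,4,0,0,0,0.4,0,0,0,0,0,0]' 15 >/dev/null
python3 s.py -26 215 26
python3 -m jog '[0,0,0,0,0,0,0,0,0,0,0,0,0,0,0,0,0,0,0,0,0,0,0,0,0,0,0,0]' 15 >/dev/null
python3 s.py -26 215 26
```

```text
t 18.15 case tcp [-26.2 215.2  27.6] grip [-26.2 215.2  46.6] F [-0.4  0.9  0.2] w 0.4 gf 0.0
 tool axes in case: [[-1.0, -0.0, -0.0], [-0.0, 1.0, 0.0], [0.0, 0.0, -1.0]]
 tool shift to target [-0.2 -0.2  1.6]
t 18.55 case tcp [-25.7 215.2  28.2] grip [-25.7 215.2  47.2] F [-1.2 -0.6  4.9] w 0.174 gf 12.0
 tool axes in case: [[-1.0, -0.0, 0.001], [-0.0, 1.0, -0.0], [-0.001, -0.0, -1.0]]
 tool shift to target [ 0.3 -0.2  2.2]
```

```bash

python3 -m jog '[0,0,0,0,0,0,0,0,0,0,0,0,0,0]' 20 >/dev/null
python3 s.py
python3 -m jog '[0,0,0,-10,0,0,0,0,0,0,-10,0,0,0,0,0,0,0,0,0,0]' 20 >/dev/null
python3 s.py
```

```text
t 18.75 case tcp [-25.6 215.2  28.6] grip [-25.6 215.2  47.6] F [-2.1 -1.4  7.9] w 0.162 gf 16.4
 tool axes in case: [[-1.0, -0.0, 0.001], [-0.0, 1.0, 0.0], [-0.001, 0.0, -1.0]]
t 19.05 case tcp [-24.7 215.5  49.7] grip [-24.8 215.5  68.7] F [-0.2 -0.   0.5] w 0.001 gf 0.0
 tool axes in case: [[-1.0, -0.0, 0.003], [-0.0, 1.0, 0.001], [-0.003, 0.001, -1.0]]
```

```bash

python3 -m jog '[0.4,0,0,-15,0,0,0,0.4,0,0,-15,0,0,0,0.4,0,0,0,0,0,0]' 20 >/dev/null
python3 s.py
cat > brass.py <<'E'
from m import *
c=camera("wrist");h=cv2.cvtColor(c["image"],cv2.COLOR_BGR2HSV)
u0,v0=proj(c,C+RC@np.array([-25.5,215,18]))
m=cv2.inRange(h,(14,70,40),(32,255,255));k=np.zeros_like(m);cv2.circle(k,(int(u0),int(v0)),60,255,-1);k[245:]=0;m&=k
N,_,s,ce=cv2.connectedComponentsWithStats(m);i=1+np.argmax(s[1:,4]);print("pred",u0.round(1),v0.round(1),"blob",ce[i].round(1),s[i])
print((RC.T@(plane(c,ce[i],18)-C)).round(1))
E
python3 brass.py
```

```text
t 19.35 case tcp [-24.  215.7  80.9] grip [-24.1 215.6  99.9] F [ 1.1 -0.  -0.2] w 0.214 gf 0.0
 tool axes in case: [[-1.0, -0.0, 0.005], [-0.0, 1.0, 0.001], [-0.005, 0.001, -1.0]]
pred 276.6 224.5 blob [275.2 220.5] [ 248  193   56   52 2357]
[-28.3 214.1  18. ]
```

```bash

python3 -m jog '[0.4,1,-0.7,30,0,0,0,0.4,0,0,18,0,0,0,0.4,0,0,4,0,0,0,0.4,0,0,0,0,0,0]' 20 >/dev/null
python3 s.py|head -1
python3 -m jog '[0.4,0.5,0,3,0,0,0,0.4,0,0,0,0,0,0]' 20 >/dev/null
python3 s.py|head -1
python3 -m jog '[0.4,0,0,2,0,0,0,0.4,0,0,0,0,0,0]' 20 >/dev/null
python3 s.py|head -1
```

```text
t 19.8 case tcp [-28.1 214.3  24.6] grip [-28.1 214.4  43.6] F [ 0.2 -0.1 -0.2] w 0.4 gf 0.0
t 20.0 case tcp [-27.  214.7  23.3] grip [-27.  214.7  42.3] F [ 0.6 -0.7  0.7] w 0.395 gf 0.0
t 20.2 case tcp [-27.4 214.6  20.8] grip [-27.4 214.6  39.8] F [ 0.9  0.8 -0.2] w 0.401 gf 0.0
```

```bash

python3 -m jog '[0.25,-1.2,0,0,0,0,0,0,0,0,0,0,0,0,0,0,0,0,0,0,0,0,0,0,0,0,0,0]' 6 >/dev/null
python3 s.py|head -1
python3 -m jog '[0,0,0,0,0,0,0,0,0,0,0,0,0,0]' 6 >/dev/null
python3 s.py|head -1
```

```text
t 20.6 case tcp [-26.2 214.6  20.9] grip [-26.2 214.6  39.9] F [-2.   0.7  3.3] w 0.352 gf 5.7
t 20.8 case tcp [-26.2 214.6  20.8] grip [-26.2 214.6  39.8] F [-2.3 -0.6  5.9] w 0.353 gf 6.0
```

```bash

python3 -m jog '[0.52,0,0,0,0,0,0,0.52,0,0,0,0,0,0,0.52,0,0,5,0,0,0,0.52,0,0,4,0,0,0,0.52,0,0,0,0,0,0]' 15 >/dev/null
python3 s.py|head -1
python3 -m jog '[0,0,0,0,0,0,0,0,0,0,0,0,0,0,0,0,0,0,0,0,0]' 15 >/dev/null
python3 s.py|head -1
python3 -m jog '[0,0,0,-10,0,0,0,0,0,0,-15,0,0,0,0,0,0,0,0,0,0]' 15 >/dev/null
python3 s.py|head -1
```

```text
t 21.3 case tcp [-27.4 214.3  10.3] grip [-27.3 214.3  29.3] F [0.2 0.9 0.2] w 0.519 gf 0.0
t 21.6 case tcp [-26.4 214.5  11.5] grip [-26.4 214.5  30.5] F [-0.6  0.7 -1.3] w 0.393 gf 15.0
t 21.9 case tcp [-24.1 215.   40. ] grip [-24.2 215.   59. ] F [ 0.9 -0.3 -1.6] w 0.398 gf 15.0
```

```bash

python3 -m jog '[0,0,0,-30,0,0,0,0,0,0,-35,0,0,0,0,0,-37,0,0,0,0,0,0,-37,0,0,0,0,0,0,-37,0,0,0,0]' 15 >/dev/null
python3 -m jog '[0,0,-37,0,0,0,0,0,0,-25,0,0,0,0,0,0,-14,0,0,0,0,0,0,0,0,0,0,0,0,0,0,0,0,0,0]' 15 >/dev/null
python3 s.py -25.2 28 60
python3 - <<'E'
from m import *
import pickle
c=pickle.load(open("w3.pkl","rb"));print((RC.T@(plane(c,(46,226),21)-C)).round(1))
c=camera("wrist");cv2.imwrite("pics/w5.png",c["image"])
E
```

```text
t 22.9 case tcp [-26.3  28.2 101.6] grip [-26.3  28.2 120.6] F [-0.1  0.5 -1.7] w 0.395 gf 15.0
 tool axes in case: [[-1.0, 0.0, 0.0], [0.0, 1.0, 0.001], [-0.0, 0.001, -1.0]]
 tool shift to target [-1.1 -0.2 41.6]
[-25.5  31.4  21. ]
```

View pics/w5.png

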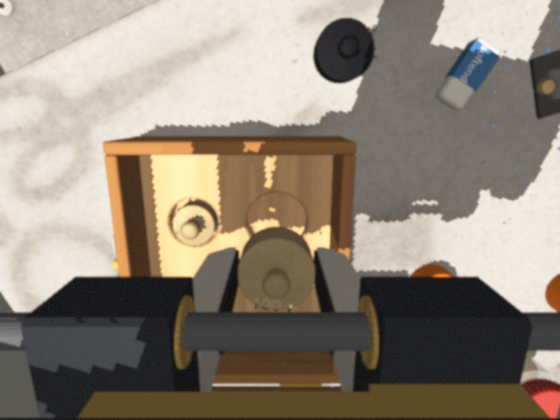

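The wrist view shows the mass held between the fingers. The pocket rim behind it spans columns 247–307 with its top at row 191.

```bash

python3 - <<'E'
from m import *
c=camera("wrist")
for uv in((277,191),(247,221),(307,221)): print((RC.T@(plane(c,uv,21)-C)).round(1))
E
python3 -m jog '[0,-0.5,0,20,0,0,0,0,0,0,20,0,0,0,0,0,0,10,0,0,0,0,0,0,0,0,0,0]' 15 >/dev/null
python3 s.py -25.2 28 60
```

```text
[-47.2  28.2  21. ]
[-25.2   6.7  21. ]
[-25.2  49.8  21. ]
t 23.4 case tcp [-27.4  28.7  49.7] grip [-27.4  28.7  68.7] F [-0.2 -0.2 -1. ] w 0.397 gf 15.0
 tool axes in case: [[-1.0, -0.002, -0.004], [-0.002, 1.0, 0.001], [0.004, 0.001, -1.0]]
 tool shift to target [ -2.2  -0.7 -10.3]
```

```bash

python3 -m jog '[0,-1.2,-0.4,8,0,0,0,0,0,0,5,0,0,0,0,0,0,0,0,0,0]' 15 >/dev/null
python3 s.py -25.2 28.2 23.5
```

```text
t 23.7 case tcp [-24.9  27.2  38.2] grip [-24.9  27.2  57.2] F [ 0.1  0.1 -1.5] w 0.398 gf 15.0
 tool axes in case: [[-1.0, -0.0, -0.001], [-0.0, 1.0, 0.0], [0.001, 0.0, -1.0]]
 tool shift to target [ 0.3  1.  14.7]
```

```bash

python3 -m jog '[0,0.3,0.7,8,0,0,0,0,0,0,4,0,0,0,0,0,0,0,0,0,0]' 15 >/dev/null
python3 s.py -25.2 28.2 23.5
python3 -m jog '[0,0,0,2.5,0,0,0,0,0,0,0,0,0,0]' 15 >/dev/null
python3 s.py -25.2 28.2 23.5
```

```text
t 24.0 case tcp [-25.7  27.9  25.7] grip [-25.6  27.9  44.7] F [ 0.8 -0.3 -1.5] w 0.398 gf 15.0
 tool axes in case: [[-1.0, -0.0, -0.001], [-0.0, 1.0, 0.0], [0.001, 0.0, -1.0]]
 tool shift to target [-0.5  0.3  2.2]
t 24.2 case tcp [-25.1  27.8  23.8] grip [-25.1  27.8  42.8] F [ 0.5 -0.5 -0.5] w 0.399 gf 15.0
 tool axes in case: [[-1.0, -0.0, -0.0], [-0.0, 1.0, 0.0], [0.0, 0.0, -1.0]]
 tool shift to target [0.1 0.4 0.3]
```

```bash

python3 -m jog '[0,0,0,0.8,0,0,0,0,0,0,0,0,0,0]' 15 >/dev/null
python3 s.py |head -1
python3 -m jog '[0.43,0,0,0,0,0,0,0.46,0,0,0,0,0,0,0.46,0,0,0,0,0,0]' 15 >/dev/null
python3 s.py |head -1
python3 -m jog '[0.46,0,0,-5,0,0,0,0.46,0,0,-20,0,0,0,0.46,0,0,-40,0,0,0,0.46,0,0,-45,0,0,0,0.46,0,0,0,0,0,0]' 15 >/dev/null
python3 s.py |head -1
python3 - <<'E'
from m import *
c=camera("wrist");im=c["image"];cv2.imwrite("pics/w6.png",im)
h=cv2.cvtColor(im,cv2.COLOR_BGR2HSV)
for z in(33,45):print(proj(c,C+RC@np.array([-25.2,28.2,z])))
E
python3 knee.py
```

```text
t 24.4 case tcp [-24.9  27.8  23.3] grip [-24.9  27.8  42.3] F [-0.4  0.1 -1.7] w 0.4 gf 15.0
t 24.7 case tcp [-24.8  27.7  23.5] grip [-24.8  27.8  42.5] F [-0.3  0.1  1.2] w 0.459 gf 0.0
t 25.2 case tcp [-20.4  27.1 141.2] grip [-20.6  27.2 160.2] F [ 0.4  0.3 -0.1] w 0.461 gf 0.0
[279.0605301  202.25628145]
[279.15863357 206.18926559]
scene [415.6 240.7] 77 y=-99: [ 34.6 -99.   99.3]
top none
wrist none
```

View pics/w6.png

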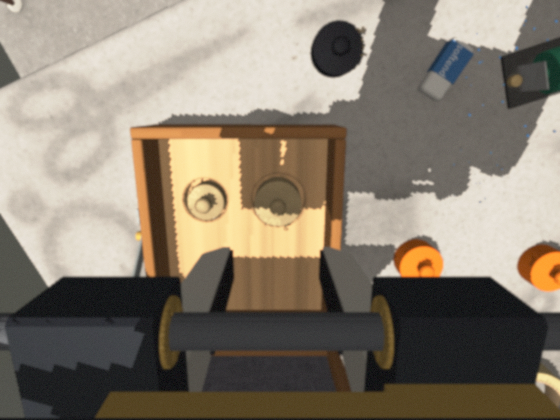

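The wrist view shows the mass seated in the large pocket at (278,201), with the small mass undisturbed at (206,200). Next is the knee: turn the gripper 90° and tilt it, well clear to the right.

```bash

python3 -m jog '[0.2,0,0,-40,0,0,0,0,0,0,-40,0,0,0,0,0,-45,0,0,0,0,0,0,-45,0,0,0,0,0,0,-45,0,0,0,0]' 15 >/dev/null
python3 -m jog '[0,0,-45,0,0,0,0,0,0,-47,0,0,0,0,0,0,0,0,0,0,-8.5,0,0,0,0,0,0,-8.5,0,0,0,0,0,0,-8.5]' 15 >/dev/null
python3 -m jog '[0,0,0,0,0,0,-8.5,0,0,0,0,0,0,-8.5,0,0,0,0,0,0,-8.5,0,0,0,0,0,0,-8.5,0,0,0,0,0,0,-8.5]' 15 >/dev/null
python3 s.py
python3 -c "
from cell import *;print(get_state()['qpos'])"
```

```text
t 26.9 case tcp [ 21.4 -51.6 193.6] grip [ 22.4 -48.3 212.3] F [ 1.1 -0.2 -0.3] w 0.006 gf 0.0
 tool axes in case: [[-0.592, -0.805, -0.051], [-0.789, 0.591, -0.169], [0.167, -0.06, -0.984]]
[ 0.2170761   0.12014787  1.55606057 -0.17719421  1.48858335 -2.65706148]
```

```bash

python3 -m jog '[0,0,0,-10,0,0,8.5,0,0,0,-10,0,0,8.5,0,0,0,0,0,0,8.5,0,0,0,0,0,0,0]' 15 
python3 s.py 0 -200 230
python3 -c "
from cell import *;print(get_state()['qpos'])"
```

```text
clock: 27.3
tool_pos: [569.3, 112.7, 213.6]
ee_rot: [[-0.646, -0.763, 0.016], [-0.753, 0.634, -0.175], [0.123, -0.125, -0.984]]
force: [0.1, 0.0, -0.3]
gripper_width: 0.002
grasp_force: 0.0
t 27.3 case tcp [ 22.1 -49.1 213.6] grip [ 23.1 -45.9 232.3] F [ 0.1 -0.  -0.3] w 0.002 gf 0.0
 tool axes in case: [[-0.883, -0.467, -0.051], [-0.453, 0.875, -0.168], [0.123, -0.125, -0.984]]
 tool shift to target [  89.9 -123.8   10.3]
[ 0.22040796  0.11092119  1.52913649 -0.17509723  1.52499624 -2.20979861]
```

```bash
cat > ori.py <<'E'
import sys
from m import *
from scipy.spatial.transform import Rotation as Ro
a=np.radians(float(sys.argv[1]));tg=[float(v) for v in sys.argv[2:5]]
t=np.array([[0,1,0],[np.cos(a),0,np.sin(a)],[np.sin(a),0,-np.cos(a)]])
R=np.array(get_state()["ee_rot"]);v=Ro.from_matrix(R.T@RC@t).as_rotvec(degrees=True)
print("rotvec",v.round(2),"n",np.abs(v).max()/8.5,"norm/8.5",np.linalg.norm(v)/8.5);st(tg);print(np.round(get_state()["qpos"],2))
E
python3 -m jog '[0,22.5,-31,2.5,0,0,0,0,22.5,-31,2.5,0,0,0,0,22.5,-31,2.5,0,0,0,0,22.5,-31,2.5,0,0,0,0,0,0,0,0,0,0]' 15 >/dev/null
python3 ori.py 35 0 -200 220
```

```text
rotvec [-47.19  24.51 109.84] n 12.922075486877548 norm/8.5 14.356704698157353
t 27.8 case tcp [  -0.8 -204.9  231. ] grip [ 1.000e-01 -2.017e+02  2.497e+02] F [-0.4  0.8 -1.3] w 0.008 gf 0.0
 tool axes in case: [[-0.882, -0.469, -0.051], [-0.455, 0.874, -0.169], [0.124, -0.126, -0.984]]
 tool shift to target [-4.3  5.3  9.9]
[-0.04  0.13  1.48 -0.18  1.51 -2.48]
```

```bash

python3 -m jog '[0,0,0,0,-3.15,1.63,7.32,0,0,0,0,-3.15,1.63,7.32,0,0,0,0,-3.15,1.63,7.32,0,0,0,0,-3.15,1.63,7.32,0,0,0,0,-3.15,1.63,7.32]' 15 >/dev/null
python3 -m jog '[0,0,0,0,-3.15,1.63,7.32,0,0,0,0,-3.15,1.63,7.32,0,0,0,0,-3.15,1.63,7.32,0,0,0,0,-3.15,1.63,7.32,0,0,0,0,-3.15,1.63,7.32]' 15 >/dev/null
python3 -m jog '[0,0,0,0,-3.15,1.63,7.32,0,0,0,0,-3.15,1.63,7.32,0,0,0,0,-3.15,1.63,7.32,0,0,0,0,-3.15,1.63,7.32,0,0,0,0,-3.15,1.63,7.32]' 15 >/dev/null
python3 ori.py 35 80 -150 120; python3 knee.py
```

```text
rotvec [ 0.2  -0.27 -0.01] n 0.031339924583764174 norm/8.5 0.03948943850420043
t 29.3 case tcp [   0.7 -199.9  230.4] grip [   0.7 -210.9  245.9] F [ 0.5 -0.1  0.4] w 0.009 gf 0.0
 tool axes in case: [[0.0, 1.0, 0.004], [0.816, -0.002, 0.577], [0.577, 0.003, -0.816]]
 tool shift to target [-23.   78.9 119.2]
[-0.4   0.5   1.14  0.45  1.92 -0.72]
scene [415.7 240.8] 79 y=-99: [ 35.3 -99.   98.3]
top [372.1 159.9] 84 y=-99: [ 44.5 -99.   80.5]
wrist [322.1 189. ] 478 y=-99: [ 44.4 -99.   88. ]
```

```bash

python3 -m jog '[0,0,26.5,30,0,0,0,0,-1,26.5,30,0,0,0,0,-1,26.3,30,0,0,0,0,0,0,33.6,0,0,0,0,0,0,0,0,0,0]' 15 >/dev/null
python3 ori.py 35 80 -95 79
python3 -m jog '[0,0,0,25,0,0,0,0,0,0,20,0,0,0,0,0,0,0,0,0,0]' 15 >/dev/null
python3 ori.py 35 80 -95 79
```

```text
rotvec [-0.39 -0.33  0.39] n 0.04589669376423459 norm/8.5 0.07537313142442109
t 29.95 case tcp [  78.9 -126.1  124.5] grip [  79.  -137.1  140. ] F [-0.9  0.7 -0.7] w 0.004 gf 0.0
 tool axes in case: [[-0.007, 1.0, -0.007], [0.816, 0.009, 0.578], [0.578, -0.002, -0.816]]
 tool shift to target [-0.9  1.5 55.1]
[-0.25  0.64  1.15  0.48  1.74 -0.66]
rotvec [-0.05 -0.14  0.3 ] n 0.03513248963731712 norm/8.5 0.039368905212823616
t 30.25 case tcp [  79.7 -103.8   91.9] grip [  79.7 -114.7  107.4] F [ 0.3  0.7 -0.7] w 0.007 gf 0.0
 tool axes in case: [[-0.005, 1.0, -0.001], [0.818, 0.005, 0.576], [0.576, 0.002, -0.818]]
 tool shift to target [-0.2  0.3 15.6]
[-0.23  0.64  1.22  0.49  1.66 -0.67]
```

```bash

python3 -m jog '[0,0,0,14.5,0,0,0,0,0,0,0,0,0,0,0,0,-5,0,0,0,0,0,0,0,0,0,0,0]' 15 >/dev/null
python3 s.py|head -1; python3 knee.py | tail -1
python3 -m jog '[0,0,-2,0,0,0,0,0,0,0,0,0,0,0]' 15 >/dev/null
python3 s.py|head -1; python3 knee.py | tail -1
```

```text
t 30.65 case tcp [ 75.7 -97.9  82.1] grip [  75.6 -108.8   97.7] F [-0.   0.1 -0.4] w 0.003 gf 0.0
wrist [210.7 258.4] 928 y=-99: [ 45.1 -99.   95.1]
t 31.0 case tcp [ 73.8 -97.3  81.4] grip [  73.7 -108.2   97. ] F [-0.3 -0.6  0.7] w 0.006 gf 0.0
wrist [214.9 259.1] 895 y=-99: [ 45.2 -99.   95.8]
```

```bash

for i in 1 2 3; do python3 -m jog '[0,0,-1.5,0,0,0,0,0,0,0,0,0,0,0]' 15 >/dev/null
python3 s.py|head -1; done; python3 knee.py | tail -1
```

```text
t 31.35 case tcp [ 72.2 -97.1  81.3] grip [  72.2 -108.    96.8] F [-0.3  0.7  0.2] w 0.0 gf 0.0
t 31.55 case tcp [ 70.7 -97.1  81.3] grip [  70.7 -108.    96.9] F [0.2 0.1 0.5] w 0.003 gf 0.0
t 31.75 case tcp [ 69.2 -97.1  81.3] grip [  69.2 -108.    96.8] F [ 0.  -0.2 -0.5] w 0.005 gf 0.0
wrist [224.  259.2] 884 y=-99: [ 44.9 -99.   95.7]
```

```bash

for i in 1 2 3 4; do python3 -m jog '[0,0,-1.2,0,0,0,0,0,0,0,0,0,0,0]' 15 >/dev/null
python3 s.py|head -1; done; python3 knee.py | tail -1
```

```text
t 32.1 case tcp [ 68.1 -97.1  81.3] grip [  68.  -108.    96.9] F [0.2 0.7 0.2] w 0.005 gf 0.0
t 32.3 case tcp [ 67.1 -97.1  81.4] grip [  67. -108.   97.] F [ 1.7  0.5 -0.5] w 0.004 gf 0.4
t 32.5 case tcp [ 66.2 -97.1  81.7] grip [  66.1 -108.    97.3] F [ 1.8 -0.   1.9] w 0.005 gf 1.1
t 32.7 case tcp [ 65.  -97.2  81.9] grip [  64.9 -108.1   97.5] F [3.8 0.1 2.4] w 0.006 gf 1.5
wrist [228.7 257.4] 991 y=-99: [ 42.8 -99.   98.9]
```

```bash

for i in 1 2; do python3 -m jog '[0,0.6,-1.2,-0.9,0,0,0,0,0,0,0,0,0,0]' 15 >/dev/null
python3 s.py|head -1; done; python3 knee.py
python3 -m jog '[0,0.5,-1.2,-0.75,0,0,0,0,0.5,-1.2,-0.75,0,0,0,0,0,0,0,0,0,0]' 15 >/dev/null
python3 s.py|head -1;  python3 knee.py
```

```text
t 33.05 case tcp [ 62.8 -97.1  82. ] grip [  62.8 -108.    97.6] F [1.3 0.1 0.8] w 0.004 gf 0.4
t 33.25 case tcp [ 61.7 -97.1  83.2] grip [  61.7 -108.    98.8] F [ 0.2 -0.4  0.2] w 0.007 gf 0.1
scene [415.2 241.8] 98 y=-99: [ 33.4 -99.   97.6]
top [373.7 161.7] 93 y=-99: [ 38.6 -99.   85.3]
wrist [229.4 257.5] 1034 y=-99: [ 40.4 -99.  101.4]
t 33.7 case tcp [ 59.7 -97.2  85.4] grip [  59.7 -108.1  101. ] F [ 0.5 -0.1 -0.6] w 0.008 gf 0.2
scene [415.  242.2] 95 y=-99: [ 32.6 -99.   97.1]
top [374.2 162.4] 94 y=-99: [ 36.4 -99.   86.6]
wrist [230.2 258.2] 956 y=-99: [ 38.4 -99.  101.3]
```

```bash

for i in 1 2 3; do
python3 -m jog '[0,0.7,-1.6,-1,0,0,0,0,0.7,-1.6,-1,0,0,0,0,0,0,0,0,0,0]' 15 >/dev/null
python3 s.py|head -1; done;  python3 knee.py
```

```text
t 34.15 case tcp [ 56.4 -97.2  87.9] grip [  56.4 -108.1  103.5] F [ 0.8 -1.4  0.4] w 0.005 gf 0.1
t 34.45 case tcp [ 53.2 -97.2  90.4] grip [  53.2 -108.1  105.9] F [0.9 0.  0.5] w 0.008 gf 0.1
t 34.75 case tcp [ 50.1 -97.2  92.8] grip [  50.  -108.1  108.3] F [ 0.7  0.  -0.1] w 0.005 gf 0.1
scene [413.2 244.2] 96 y=-99: [ 19.8 -99.  105.7]
top [376.6 165.7] 93 y=-99: [ 26.7 -99.   91.7]
wrist [240.1 258.8] 245 y=-99: [ 33.1 -99.  107.4]
```

```bash

python3 -m jog '[0,0.6,-1.6,-0.8,0,0,0,0,0.6,-1.6,-0.8,0,0,0,0,0,0,0,0,0,0]' 15 >/dev/null
python3 s.py|head -1;  python3 knee.py
python3 -m jog '[0,0,3,0,0,0,0,0,0,5,0,0,0,0,0,0,5,0,0,0,0,0,0,0,0,0,0,0]' 15 >/dev/null
python3 s.py|head -1;  python3 knee.py
```

```text
t 35.2 case tcp [ 46.8 -97.2  94.7] grip [  46.7 -108.1  110.2] F [ 0.  -0.   0.7] w 0.01 gf 0.1
scene [412.5 245. ] 96 y=-99: [ 15.6 -99.  108.3]
top [377.3 166.8] 93 y=-99: [ 23.7 -99.   92.8]
wrist [243.9 257. ] 63 y=-99: [ 31.9 -99.  113.5]
t 35.75 case tcp [ 60.7 -97.   94.6] grip [  60.6 -107.9  110.1] F [-0.5  0.6  0.5] w 0.005 gf 0.0
scene [412.8 244.3] 104 y=-99: [ 16.2 -99.  109.5]
top [377.2 166.7] 96 y=-99: [ 24.  -99.   92.4]
wrist [219.4 260.6] 193 y=-99: [ 33.1 -99.  106. ]
```

```bash

python3 -m jog '[0,0,2,-25,0,0,0,0,0,0,-45,0,0,0,0,0,0,-45,0,0,0,0,-20,0,-45,0,0,0,0,0,0,0,0,0,0]' 15 >/dev/null
python3 - <<'E'
from m import *
from scipy.spatial.transform import Rotation as Ro
t=np.diag([-1.,1,-1]);R=np.array(get_state()["ee_rot"])
print(Ro.from_matrix(R.T@RC@t).as_rotvec(degrees=True).round(1));st([100,0,300])
E
cat > kn.py <<'E'
from m import *
for n in("scene","top"):
    c=camera(n);h=cv2.cvtColor(c["image"],cv2.COLOR_BGR2HSV)
    for t in(1.31,):
        g=proj(c,C+RC@knob(t));m=cv2.inRange(h,(15,90,50),(34,255,255));k=np.zeros_like(m);cv2.circle(k,tuple(int(v) for v in g),18,255,-1);m&=k
        N,_,s,ce=cv2.connectedComponentsWithStats(m)
        for i in range(1,N):
            if s[i,4]>15:
                o,d=ray(c,ce[i]);o=RC.T@(o-C);d=RC.T@d
                print(n,"pred",g.round(1),"blob",ce[i].round(1),s[i,2:],"at z206:",(o+d*(206-o[2])/d[2]).round(1))
E
python3 kn.py; python3 knee.py
```

```text
[ 27.7 -26.7 -87. ]
t 36.4 case tcp [  62.2 -211.3  218.8] grip [  62.  -222.2  234.4] F [ 0.5 -0.1  0.3] w 0.005 gf 0.0
 tool axes in case: [[-0.002, 1.0, 0.011], [0.822, -0.004, 0.569], [0.569, 0.01, -0.822]]
 tool shift to target [219.9  37.8  53.9]
top pred [329.5 134.1] blob [331.6 139.3] [ 20  24 201] at z206: [ 79.4  -0.  206. ]
scene [412.7 244.5] 84 y=-99: [ 16.  -99.  109.1]
top [377.8 166.6] 88 y=-99: [ 23.  -99.   96.2]
wrist [244.9 170.1] 705 y=-99: [ 33.2 -99.  104.1]
```

```bash

python3 -m jog '[0.2,0,0,-20,2.31,-2.23,-7.25,0.4,0,0,-20,2.31,-2.23,-7.25,0.4,0,0,-20,2.31,-2.23,-7.25,0.4,0,0,-20,2.31,-2.23,-7.25,0.4,0,0,0,2.31,-2.23,-7.25]' 15 >/dev/null
python3 -m jog '[0.4,0,0,0,2.31,-2.23,-7.25,0.4,0,0,0,2.31,-2.23,-7.25,0.4,0,0,0,2.31,-2.23,-7.25,0.4,0,0,0,2.31,-2.23,-7.25,0.4,0,0,0,2.31,-2.23,-7.25]' 15 >/dev/null
python3 -m jog '[0.4,0,0,0,2.31,-2.23,-7.25,0.4,0,0,0,2.31,-2.23,-7.25,0.4,0,0,0,0,0,0]' 15 >/dev/null
python3 s.py 88 0 290; python3 -c "
from cell import *;print(get_state()['qpos'])"
```

```text
t 37.95 case tcp [  64.7 -244.1  281.6] grip [  64.8 -244.2  300.6] F [0.1 0.7 0.3] w 0.399 gf 0.0
 tool axes in case: [[-1.0, -0.008, -0.007], [-0.009, 1.0, 0.005], [0.006, 0.005, -1.0]]
 tool shift to target [-25.3 243.9  -7.3]
[-1.51131905e-01  3.56345729e-01  1.11258991e+00  1.12523557e-03
  1.68091639e+00 -2.11780132e+00]
```

```bash

python3 -m jog '[0.4,-4,40.6,-2,0,0,0,0.4,-4,40.6,-2,0,0,0,0.4,-4,40.6,-2,0,0,0,0.4,-4,40.6,0,0,0,0,0.4,-4,40.6,0,0,0,0]' 15 >/dev/null
python3 -m jog '[0.4,-4,40.6,0,0,0,0,0.4,0,0,0,0,0,0,0.4,0,0,0,0,0,0]' 15 >/dev/null
python3 s.py 88 0 290
python3 - <<'E'
from m import *
c=camera("wrist");im=c["image"];g=proj(c,C+RC@knob(1.31));print("pred",[(t,proj(c,C+RC@knob(t)).round(1)) for t in(1.2,1.3,1.4)])
h=cv2.cvtColor(im,cv2.COLOR_BGR2HSV);m=cv2.inRange(h,(15,90,50),(34,255,255));k=np.zeros_like(m);cv2.circle(k,tuple(int(v) for v in g),45,255,-1);m&=k
N,_,s,ce=cv2.connectedComponentsWithStats(m)
for i in range(1,N):
    if s[i,4]>30: print(s[i],ce[i].round(1))
i=1+np.argmax(s[1:,4]);
L=m;ys=np.where(m.any(1))[0];print([(y,int(m[y].astype(bool).sum())) for y in ys[::3]])
E
```

```text
t 38.75 case tcp [ 88.1  -1.8 288.5] grip [ 88.3  -1.9 307.5] F [-0.7  0.8  0.5] w 0.401 gf 0.0
 tool axes in case: [[-1.0, -0.003, -0.008], [-0.003, 1.0, 0.005], [0.008, 0.005, -1.0]]
 tool shift to target [ 0.1  1.8 -1.5]
pred [(1.2, array([279.5, 200. ])), (1.3, array([279.4, 220.6])), (1.4, array([279.2, 239.8]))]
[ 259  177   43   65 1244] [278.9 209.1]
[(np.int64(177), 1), (np.int64(180), 33), (np.int64(183), 26), (np.int64(186), 17), (np.int64(189), 38), (np.int64(192), 33), (np.int64(195), 12), (np.int64(198), 10), (np.int64(201), 10), (np.int64(204), 10), (np.int64(207), 10), (np.int64(210), 10), (np.int64(213), 11), (np.int64(216), 18), (np.int64(219), 24), (np.int64(222), 26), (np.int64(225), 28), (np.int64(228), 28), (np.int64(231), 27), (np.int64(234), 25), (np.int64(237), 19), (np.int64(240), 11)]
```

```bash

python3 -m jog '[0.4,-5,1,20,0,0,0,0.4,0,0,30,0,0,0,0.4,0,0,25,0,0,0,0.4,0,0,0,0,0,0,0.4,0,0,0,0,0,0]' 6 >/dev/null
python3 s.py 94.3 0.3 188.5
```

```text
t 39.3 case tcp [ 92.5  -2.9 214.1] grip [ 92.6  -3.  233.1] F [-0.1  0.3  0.1] w 0.399 gf 0.0
 tool axes in case: [[-1.0, -0.001, -0.008], [-0.001, 1.0, 0.005], [0.008, 0.005, -1.0]]
 tool shift to target [-2.   3.1 25.6]
```

```bash

python3 -m jog '[0.4,-2,3.2,15,0,0,0,0.4,0,0,10.5,0,0,0,0.4,0,0,0,0,0,0,0.25,0,0,0,0,0,0,0.1,0,0,0,0,0,0]' 6 >/dev/null
python3 s.py 94.3 0.3 188.5
python3 -m jog '[0.1,0,0,0,0,0,0,0.1,0,0,0,0,0,0]' 8 >/dev/null
python3 s.py 94.3 0.3 188.5; python3 knee.py
```

```text
t 39.8 case tcp [ 95.1   1.6 189.3] grip [ 95.2   1.5 208.3] F [-0.1 -0.5  0.3] w 0.278 gf 0.0
 tool axes in case: [[-1.0, -0.004, -0.005], [-0.004, 1.0, 0.005], [0.005, 0.005, -1.0]]
 tool shift to target [ 0.8 -1.3  0.8]
t 40.0 case tcp [ 95.1   0.7 189.4] grip [ 95.2   0.6 208.4] F [ 0.1 -4.7 -0.2] w 0.228 gf 8.0
 tool axes in case: [[-1.0, -0.003, -0.005], [-0.003, 1.0, 0.003], [0.005, 0.003, -1.0]]
 tool shift to target [ 0.8 -0.4  0.9]
scene [412.7 244.5] 82 y=-99: [ 16.2 -99.  109. ]
top none
wrist [138.3 122.5] 341 y=-99: [ 27.5 -99.   90.8]
```

```bash

python3 -m jog '[0.1,1.5,-0.7,-0.1,0,0,0,0.1,1.5,0,-0.1,0,0,0,0.1,0,0,0,0,0,0]' 8 >/dev/null
python3 s.py|head -1; python3 knee.py|tail -1
python3 -m jog '[0.1,3,0,-0.1,0,0,0,0.1,4,0,0,0,0,0,0.1,5,0,0,0,0,0,0.1,0,0,0,0,0,0]' 8 >/dev/null
python3 s.py|head -1; python3 knee.py|tail -1
python3 - <<'E'
from m import *
for t in np.arange(1.25,0.0,-.05): print(round(t,2),knob(t).round(1)[[0,2]],(knob(t-.05)-knob(t)).round(1)[[0,2]])
E
```

```text
t 40.45 case tcp [ 91.9   0.7 189.5] grip [ 92.    0.6 208.5] F [ 0.3 -4.6  2.1] w 0.23 gf 8.0
wrist [139.  124.8] 183 y=-99: [ 26.  -99.   89.8]
t 41.0 case tcp [ 79.    0.7 189.2] grip [ 79.1   0.6 208.2] F [-1.8 -5.   4.3] w 0.231 gf 8.0
wrist [155.  177.2] 6 y=-99: [ 55.2 -99.   64.7]
1.25 [ 81.  206.5] [-7.6 -0.4]
1.2 [ 73.5 206.1] [-7.5 -0.8]
1.15 [ 65.9 205.3] [-7.5 -1.1]
1.1 [ 58.4 204.2] [-7.4 -1.5]
1.05 [ 51.  202.7] [-7.3 -1.9]
1.0 [ 43.7 200.8] [-7.2 -2.2]
0.95 [ 36.4 198.5] [-7.1 -2.6]
0.9 [ 29.3 195.9] [-7. -3.]
0.85 [ 22.4 193. ] [-6.8 -3.3]
0.8 [ 15.5 189.7] [-6.6 -3.6]
0.75 [  8.9 186. ] [-6.5 -4. ]
0.7 [  2.4 182.1] [-6.2 -4.3]
0.65 [ -3.8 177.8] [-6.  -4.6]
0.6 [ -9.8 173.2] [-5.8 -4.9]
0.55 [-15.6 168.3] [-5.5 -5.2]
0.5 [-21.2 163.1] [-5.3 -5.4]
0.45 [-26.4 157.7] [-5.  -5.7]
0.4 [-31.4 152. ] [-4.7 -5.9]
0.35 [-36.1 146.1] [-4.4 -6.2]
0.3 [-40.5 139.9] [-4.1 -6.4]
0.25 [-44.6 133.5] [-3.8 -6.6]
0.2 [-48.4 126.9] [-3.4 -6.8]
0.15 [-51.8 120.2] [-3.1 -6.9]
0.1 [-54.9 113.3] [-2.7 -7.1]
0.05 [-57.6 106.2] [-2.4 -7.2]
```

```bash

python3 -m jog '[0.1,7.5,0.7,0.1,0,0,0,0.1,7.5,0,1,0,0,0,0.1,7.4,0,1.3,0,0,0,0.1,7.4,0,1.7,0,0,0,0.1,7.3,0,2,0,0,0]' 8 >/dev/null
python3 s.py|head -1
python3 -m jog '[0.1,7.1,0,2.4,0,0,0,0.1,7,0,2.7,0,0,0,0.1,6.9,0,3.1,0,0,0,0.1,6.8,0,3.4,0,0,0,0.1,6.6,0,3.7,0,0,0]' 8 >/dev/null
python3 s.py|head -1
```

```text
t 41.65 case tcp [ 41.5   0.7 182.4] grip [ 41.6   0.7 201.4] F [ 0.4 -7.8 -0.8] w 0.229 gf 8.0
t 42.15 case tcp [  6.9   0.8 166.8] grip [  7.    0.7 185.8] F [ 2.5 -7.6 -4.6] w 0.228 gf 8.0
```

```bash

python3 -m jog '[0.1,6.4,-1.3,4.4,0,0,0,0.1,6.2,0,4.4,0,0,0,0.1,6,0,4.7,0,0,0,0.1,5.7,0,5,0,0,0,0.1,5.4,0,5.2,0,0,0]' 8 >/dev/null
python3 s.py|head -1
python3 -m jog '[0.1,5.2,0,5.5,0,0,0,0.1,4.9,0,5.8,0,0,0,0.1,4.6,0,6,0,0,0,0.1,4.3,0,6.2,0,0,0,0.1,0,0,0,0,0,0]' 8 >/dev/null
python3 s.py -60 0 81|head -1
```

```text
t 42.65 case tcp [-22.1   0.6 144. ] grip [-22.    0.5 163. ] F [ 3.   0.6 -3.1] w 0.231 gf 8.0
t 43.15 case tcp [-41.9   0.6 119.9] grip [-41.8   0.5 138.9] F [ 0.5  3.9 -3.9] w 0.231 gf 8.0
```

```bash

python3 -m jog '[0.1,4,0.5,6.4,0,0,0,0.1,3.7,0,6.6,0,0,0,0.1,3.4,0,6.8,0,0,0,0.1,2.5,0,5.8,0,0,0,0.1,0,0,0,0,0,0]' 8 >/dev/null
python3 s.py|head -1
python3 -m jog '[0.1,1.3,0,3.5,0,0,0,0.1,1.2,0,3.5,0,0,0,0.1,0,0,0,0,0,0]' 8 >/dev/null
python3 s.py|head -1
```

```text
t 43.65 case tcp [-55.1   0.6  94.6] grip [-55.    0.5 113.6] F [ 2.1  0.3 -4.3] w 0.23 gf 8.0
t 43.95 case tcp [-57.4   0.6  88.2] grip [-57.3   0.5 107.2] F [ 0.3 -0.2 -3.3] w 0.227 gf 8.0
```

```bash

python3 -m jog '[0.1,1,0,3,0,0,0,0.1,0.7,0,2,0,0,0,0.1,0,0,0,0,0,0]' 8 >/dev/null
python3 s.py|head -1
python3 -m jog '[0.1,0.5,0,1.5,0,0,0,0.1,0,0,0,0,0,0]' 8 >/dev/null
python3 s.py|head -1
python3 -m jog '[0.1,0.4,0,1.2,0,0,0,0.1,0,0,0,0,0,0]' 8 >/dev/null
python3 s.py|head -1
```

```text
t 44.25 case tcp [-59.    0.6  83.4] grip [-58.8   0.6 102.4] F [ 0.  -1.2 -3.1] w 0.229 gf 8.0
t 44.45 case tcp [-59.1   0.6  82.7] grip [-59.    0.5 101.7] F [-1.4 -0.7  1.4] w 0.227 gf 8.0
t 44.65 case tcp [-58.8   0.6  82.2] grip [-58.8   0.5 101.2] F [-1.7  0.3  6. ] w 0.225 gf 8.0
```

```bash

python3 -m jog '[0.25,0,0,0,0,0,0,0.4,0,0,0,0,0,0,0.4,0,0,0,0,0,0,0.4,0,0,-20,0,0,0,0.4,0,0,-40,0,0,0]' 8 >/dev/null
python3 -m jog '[0.4,0,0,-45,0,0,0,0.4,40,40,-30,0,0,0,0.4,40,40,0,0,0,0,0.4,0,40,0,0,0,0,0.4,0,0,0,0,0,0]' 8 >/dev/null
python3 s.py|head -1
python3 - <<'E'
from m import *
for n in("scene","top"):
    c=camera(n);im=c["image"];cv2.imwrite(f"pics/{n}_end.png",im);h=cv2.cvtColor(im,cv2.COLOR_BGR2HSV)
    a=cv2.imread(f"pics/{n}0.png");ha=cv2.cvtColor(a,cv2.COLOR_BGR2HSV)
    for nm,p in(("knob",(-60,0,99)),("knee",(-61.4,-99,51.9))):
        g=proj(c,C+RC@np.array(p));k=np.zeros(h.shape[:2],np.uint8);cv2.circle(k,tuple(int(v) for v in g),13,255,-1)
        for H in(ha,h):
            m=cv2.inRange(H,(17,130,60),(32,255,255))&k;N,_,s,ce=cv2.connectedComponentsWithStats(m)
            if N>1:i=1+np.argmax(s[1:,4]);print(n,nm,ce[i].round(1),s[i,4])
            else: print(n,nm,"none")
    d=cv2.absdiff(a,im).max(2);d=cv2.GaussianBlur(d,(5,5),0);m=(d>45).astype(np.uint8);N,_,s,ce=cv2.connectedComponentsWithStats(m)
    print(n,"changed:",[(s[i,:5].tolist()) for i in range(1,N) if s[i,4]>40])
E
```

```text
t 45.65 case tcp [-126.7  110.1  210.8] grip [-126.6  110.   229.8] F [-0.3  0.4  0.4] w 0.398 gf 0.0
scene knob [343.3 257.1] 10
scene knob none
scene knee none
scene knee none
scene changed: [[0, 0, 118, 104, 6608], [108, 0, 30, 57, 568], [125, 15, 31, 10, 238], [245, 18, 50, 16, 523], [130, 42, 8, 37, 116], [249, 43, 20, 23, 312], [106, 75, 9, 8, 52], [97, 85, 48, 28, 386], [190, 88, 143, 119, 6468], [0, 92, 19, 68, 826], [0, 92, 104, 95, 3066], [289, 109, 12, 13, 107], [19, 117, 27, 13, 227], [262, 134, 33, 25, 284], [0, 172, 73, 134, 5557], [271, 191, 13, 26, 276], [238, 212, 22, 21, 356], [188, 240, 10, 7, 47], [90, 248, 174, 78, 5708], [124, 275, 34, 8, 185], [3, 334, 11, 12, 79], [99, 372, 53, 48, 1545], [86, 378, 26, 5, 49], [81, 380, 25, 23, 250], [100, 411, 6, 9, 47]]
top knob [349.6 219.1] 100
top knob none
top knee [388.1 208.1] 61
top knee none
top changed: [[343, 146, 217, 274, 16133], [395, 154, 10, 8, 57], [408, 160, 15, 15, 73], [368, 162, 26, 11, 120], [288, 172, 138, 123, 6713], [220, 194, 167, 226, 11060], [240, 237, 18, 20, 275], [238, 297, 15, 11, 104], [0, 329, 164, 91, 10228], [327, 340, 12, 12, 89]]
```

```bash

python3 -m jog '[0.4,0,45,-10,0,0,0,0.4,0,45,0,0,0,0,0.4,0,45,0,0,0,0,0.4,0,45,0,0,0,0,0.4,0,45,0,0,0,0]' 8 >/dev/null
python3 -m jog '[0.4,0,45,0,0,0,0,0.4,0,45,0,0,0,0,0.4,0,45,0,0,0,0,0.4,0,45,0,0,0,0,0.4,0,0,0,0,0,0]' 8 >/dev/null
python3 s.py|head -1
python3 - <<'E'
from m import *
for n in("scene","top"):
    c=camera(n);im=c["image"];cv2.imwrite(f"pics/{n}_end2.png",im);h=cv2.cvtColor(im,cv2.COLOR_BGR2HSV)
    a=cv2.imread(f"pics/{n}0.png");ha=cv2.cvtColor(a,cv2.COLOR_BGR2HSV)
    for nm,p in(("knob",(-60,0,99)),("knee",(-61.4,-99,51.9))):
        g=proj(c,C+RC@np.array(p));k=np.zeros(h.shape[:2],np.uint8);cv2.circle(k,tuple(int(v) for v in g),13,255,-1)
        for H in(ha,h):
            m=cv2.inRange(H,(13,90,110),(34,255,255))&k;N,_,s,ce=cv2.connectedComponentsWithStats(m)
            if N>1:i=1+np.argmax(s[1:,4]);print(n,nm,ce[i].round(1),s[i,4])
            else: print(n,nm,"none")
    d=cv2.absdiff(a,im).max(2);d=cv2.GaussianBlur(d,(5,5),0);m=(d>45).astype(np.uint8);N,_,s,ce=cv2.connectedComponentsWithStats(m)
    print(n,"changed in case area:",[(s[i,:5].tolist()) for i in range(1,N) if s[i,4]>25 and 230<ce[i][0]<430 and 140<ce[i][1]<310])
E
```

```text
t 46.75 case tcp [-127.3  514.5  219.6] grip [-127.1  514.4  238.6] F [-0.5 -1.1  0.5] w 0.404 gf 0.0
scene knob [339.3 252.7] 510
scene knob [339.2 252.7] 511
scene knee [388.1 295.3] 96
scene knee [388.1 295.3] 96
scene changed in case area: [[239, 214, 20, 19, 278]]
top knob [350.7 217.2] 466
top knob [350.7 217.2] 466
top knee [383.7 209.5] 144
top knee [383.7 209.6] 143
top changed in case area: [[240, 238, 17, 18, 246]]
```

Both cameras show the lid knob and knee knob back at their starting pixels. The only change around the case is the brass mass gone from the bench.

```bash
python3 -c "
from cell import *
print(hand_in())"
```

```text
the job is handed in; nothing more can be done
None
```

The larger brass mass is seated in its pocket, the stay was unlocked by easing the knee forward with the lid still up, and the lid is fully shut; the job was handed in at about 47 s of the 72 s allowed.

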